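# Put the press-trial kit back in its homes

### The job

The kit of a tablet-press trial lies mixed on the blue mat: put each piece back where it is kept, standing as it stands now and seated fully in its recess - the two steel chutes in the foam-tray pockets cut for them, the two check weights in the wooden block with the large one in the wide well and the small one in the narrow well, and the white-capped vial in the empty middle cell of the rack. Set things down rather than dropping them, and leave the two black-capped vials standing in their cells.

Things in the scene. Friction and masses are not known exactly. Their poses are not given: they have to be found in the camera images.
- feed_shoe_mid (a point): Feed shoe: the larger of two folded sheet-steel chutes, an open trough 52 mm wide (its x), 82 mm long (its y), 32 mm high at the closed end (+y), side walls sloping down to the open end; stands on its floor on the blue mat, 2 mm thick. Point: centre of the 52 x 82 outline, 16 mm above its underside, z up. Take it from above across the 52 mm width, at mid-length or a little to the closed end. 140 g.
- feed_chute_mid (a point): Feed chute, on the 2 mm mat: the smaller, narrower folded sheet-steel chute, 30 mm wide (its x), 62 mm long (its y), 28 mm high at the closed end (+y), side walls sloping down to the open end. Point: centre of the outline, 14 mm above its underside, z up. Take it from above across the 30 mm width, at mid-length or a little to the closed end. 140 g.
- weight_1_mid (a point): Large check weight: polished steel cylinder with a knob, 24 mm diameter, 38 mm tall, standing on the 2 mm mat. The point is on its axis, 19 mm above its underside; z up. 100 g.
- weight_2_mid (a point): Small check weight: the same shape, 15 mm diameter, 22 mm tall, standing on the 2 mm mat. The point is on its axis, 11 mm above its underside; z up. 20 g.
- vial_c_mid (a point): Sample vial with a white ribbed cap, standing on the 2 mm mat: 30 mm diameter, 60 mm tall. It behaves like an upright square prism 27 x 28 mm whose faces look along its x and y, so take it across these. The point is on its axis, 30 mm above its underside; z up. 32 g.
- parts_tray: Dark foam tray with thin aluminium rim, 120 (x) by 166 mm (y), rim 14 mm high, fixed on the 2 mm mat. Origin: centre of its underside, z up. Foam 12 mm thick; two pockets 6 mm deep (floors 6 mm above its underside), long sides along x: large 98 x 68 mm, centred at x 0, y +40 mm (feed shoe); small 78 x 44 mm at x 0, y -45 mm (feed chute; the shoe does not fit it). Parts may lie either way round.
- weight_block: Wooden block of the check weights, 62 (x) by 112 mm (y), 20 mm high, fixed on the 2 mm mat. Origin: centre of its underside, z up. Two round wells in its top, 8 mm deep (floors 12 mm above its underside): the wide one 36 mm diameter at x 0, y +24 mm (large weight), the narrow one 23.5 mm diameter at x 0, y -30 mm (small weight; the large one does not fit it).
- vial_rack: Sample rack: aluminium bar with three square cells in a row, 56 (x) by 162 mm (y), 24 mm high, fixed on the 2 mm mat. Origin: centre of its underside, z up. Cells 42 x 42 mm, 12 mm deep (floors 12 mm above its underside), centred at x 0 and y +48, 0 and -48 mm. The outer two hold vials already; the middle one is empty.
- vial_a_mid (a point): Vial with a black cap, 25 mm diameter, 52 mm tall, standing loose in the rack's cell at y +48 mm; it stays there. The point is on its axis, half-way up, 26 mm above its underside; z up.
- vial_b_mid (a point): Vial with a black cap, 25 mm diameter, 52 mm tall, standing loose in the rack's cell at y -48 mm; it stays there. The point is on its axis, half-way up, 26 mm above its underside; z up.
Not all that is in view belongs to the job. What is shaped like the part that bears feed_shoe_mid but turquoise is not meant.

How it is judged:
By the outcome, as a careful person would: the job done as asked, in the order asked, and still so for the second after the job is handed in, with the robot touching nothing.
It also fails if it takes over 128 s, if anything falls off the work surface, if the arm or the gripper's body presses on something with over 40 N, if the wrist force passes 120 N, or if a joint passes its speed limit or range.

### The arm

A 7-joint arm with a two-finger parallel gripper is mounted at the origin on a cart in front of the work surface, level with it; the furniture and walls round the work are solid. World frame = base frame: x ahead of the robot, y to its left, z up, the work surface at z = 0. Lengths are in m, angles in rad, forces in N, time in s.
With the tool pointing down it reaches from about 0.425 to 1.025 m from the base axis. Payload 9.4 kg.
Tool frame: the origin (TCP) lies midway between the tips of the shut fingers; the grasp point (between the pads) lies grip_depth behind it (grip_depth is the distance from the TCP to the grasp point, in m); z points along the fingers, y is the line along which they close (so a half turn about z gives the same grasp; the last joint's range is limited). The gripper opens to 93 mm and grips with 3 to 60 N. Pads are 15 mm wide; open, the fingers measure 128 mm over their backs; the gripper's body (75 mm by 188 mm) begins 65 mm behind the grasp point.
Start: joints at [1.025, 0.599, -0.003, 1.599, 0.002, 0.943, -0.08], TCP at [0.328, -0.647, 0.219] pointing down, gripper open.
Joint ranges: [-2.57, 2.57], [-0.35, 1.97], [-1.29, 1.29], [0.11, 2.56], [-1.05, 4.19], [0.11, 1.86], [-2.63, 2.63]. Speed limits (rad/s): [2.22, 2.22, 3.01, 3.01, 3.14, 3.14, 3.14].

### API

Orientations are given as a unit quaternion [w, x, y, z].
In Python, from station import * gives the robot as it stands.
- The arm moves only by the tool move_arm, never from a script. Its argument "commands" is a list of rows, each a list of 6 numbers: the shift along the tool's x, y, z in units of 0.4 m (1.0 is 0.4 m), then the turn, a rotation vector about the tool's x, y, z in units of pi/2 rad (1.0 is pi/2 rad). In form: [[x, y, z, wx, wy, wz], ...]. A call has 1 to 8 rows; each row is the pose to reach, as a shift and turn from the pose commanded when the call began, along the tool's axes at that moment; what a row does not reach only later rows make up. A row lasts 1/12 s, in which the tool goes at most 41.7 mm and 7.16 degrees, less where a joint would pass 70% of its speed; a pose out of reach is approached as far as the arm can. A call with a number of a shift or a turn outside -1 to 1 is refused whole. A call with a gripper value outside its range is refused whole. "grip" is the closure, from 0 (fully open) to 1 (shut), set as the call begins (left out, the last holds). The fingers move at their own pace and stop on an object; "squeeze" is the grip in N (left out, the last holds). Time passes only in rows, so rows that repeat a pose let the fingers close. It gives the time, the measured TCP pose, the force, the opening and the grip force at its end, in the units of the state.
- read_state(): the state, without advancing time (a new reading comes with each control period).
- capture(name): name is "scene" or "top"; returns a dict with "frame" (384x512x3 uint8, red, green, blue), "vfov" (degrees; the focal length in pixels is half the picture's height over the tangent of half this angle, whatever the lens; pixels are square), "cx", "cy" (the principal point, pixels), "extrinsics" (4x4, takes a point from camera to world coordinates). Camera axes: x right, y down, z forward; pixel columns grow to the right and rows downward; lengths in m; the calibration is good to about 2 mm. A picture is of the moment at which its call begins. There is no depth.
- close_job(): hands the job in; it is judged then, once.
The state is a dict: "clock": time; "qpos": joint angles; "dq": joint speeds; "tau": joint torques, N m; "position": TCP position; "eef_rot": TCP orientation; "ft_force": force on the tool from outside, world axes, zero at the start; "torque": the same for the moment, N m; "gripper_width": finger opening in m; "finger_force": force on a finger pad.
Only numpy, scipy, OpenCV 4.12 (cv2) and the standard library are available. Lean on these libraries where they do the work, as an engineer would, in place of code of your own. Each camera call takes 0.05 s, during which the arm holds its last target. There are 200 camera calls.

## Working session

There is one attempt and no reset: what is moved stays moved. The work goes in short steps, Python scripts to look and compute and a tool call to move; the robot and the scene stay as the last step left them, time stands still between calls to the robot, and variables do not carry over. Pictures are saved under pics/ and viewed, at most 14 in all, crops included, and the job is handed in when it is done.

Besides the shell and the picture viewer there is one more tool, called after "Emit:" as a command line: name --pt "numbers of a row" for each row, then --argument value for the rest. move_arm: Moves the arm, as the interface text tells. Its arguments: {"type":"object","properties":{"commands":{"type":"array","items":{"type":"array","items":{"type":"number"}}},"grip":{"type":"number"},"squeeze":{"type":"number"}},"required":["commands"]}

```bash
ls; mkdir -p pics; python3 - <<'E'
from station import *
import cv2,numpy as np
s=read_state(); print({k:np.round(v,4) for k,v in s.items()})
for n in("scene","top"):
    c=capture(n); print(n,c["vfov"],c["cx"],c["cy"],np.round(c["extrinsics"],4).tolist())
    f=c["frame"][:,:,::-1]; np.savez("pics/%s0.npz"%n,**c)
    cv2.imwrite("pics/%s0.png"%n,cv2.resize(f,(800,600),interpolation=cv2.INTER_CUBIC))
E
```

```text
pics
{'clock': np.float64(0.0), 'qpos': array([ 1.0253,  0.6002, -0.0025,  1.6001,  0.0018,  0.9429, -0.0798]), 'dq': array([ 0.0003,  0.0006, -0.0017,  0.0004,  0.0002,  0.0015, -0.0036]), 'tau': array([-1.10000e-03, -7.65070e+01,  1.49670e+00, -2.52349e+01,
       -5.25000e-02,  1.70000e-02,  2.00000e-04]), 'position': array([ 0.3273, -0.6463,  0.2177]), 'eef_rot': array([-8.000e-04,  9.726e-01,  2.323e-01, -2.000e-04]), 'ft_force': array([ 0.3438, -0.5969, -0.0889]), 'torque': array([ 0.0258, -0.0004, -0.0019]), 'finger_force': np.float64(0.0), 'gripper_width': np.float64(0.0928)}
scene 57.448263253798494 252.03066642818675 188.98354569795003 [[0.5989, -0.4826, 0.6391, -0.097], [-0.8008, -0.361, 0.4779, -0.648], [0.0001, -0.798, -0.6026, 0.6659], [0.0, 0.0, 0.0, 1.0]]
top 47.26209098930434 257.6975368978648 193.65127042827928 [[0.0005, -0.999, 0.0436, 0.4597], [-0.9999, 0.0, 0.0125, -0.1941], [-0.0125, -0.0436, -0.999, 1.4866], [0.0, 0.0, 0.0, 1.0]]
```

View pics/scene0.png

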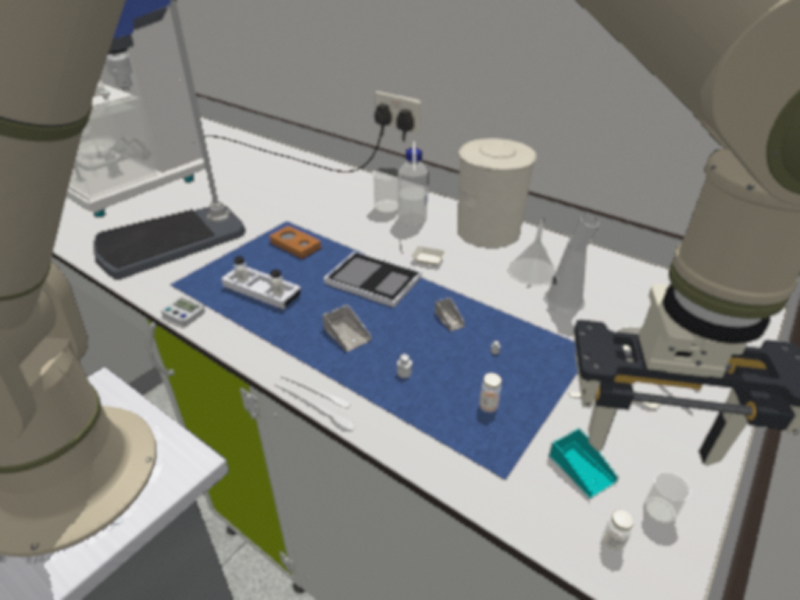

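View pics/top0.png

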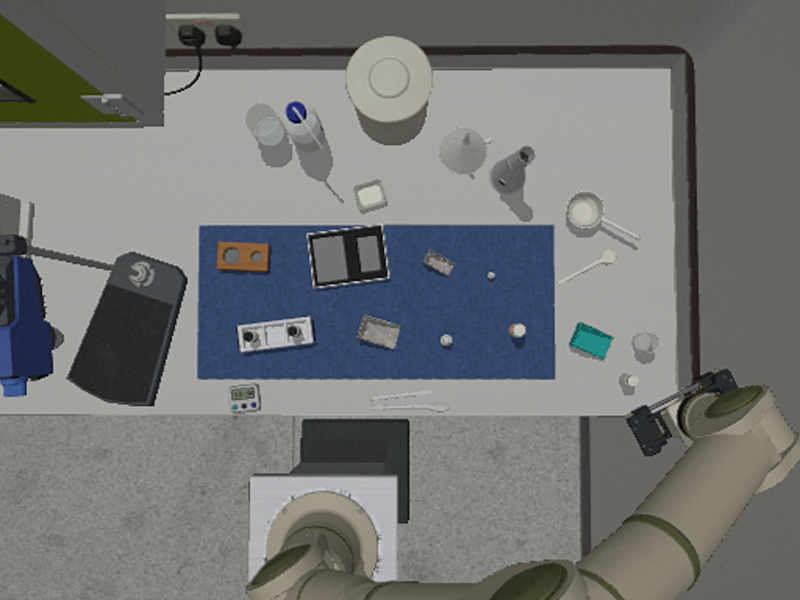

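Top view (800x600 px): wooden block (243,257), tray (348,256), rack (275,334), shoe (380,332), chute (438,262), large weight (447,340), small weight (491,275). Look-alikes: a white-capped vial on the mat (517,331) and another off the mat (629,380); a steel shoe (380,332) and a turquoise one (592,341). The pieces on the mat are the ones meant. I'll measure and confirm these in an enlarged crop.

```bash
cat > h.py <<'E'
import numpy as np,cv2
from scipy.spatial.transform import Rotation as R
def ray(c,uv,z):
    uv=np.atleast_2d(uv).astype(float); f=192/np.tan(np.radians(float(c["vfov"])/2)); E=np.array(c["extrinsics"])
    d=np.c_[(uv[:,0]-c["cx"])/f,(uv[:,1]-c["cy"])/f,np.ones(len(uv))]@E[:3,:3].T
    return E[:3,3]+d*((z-E[2,3])/d[:,2])[:,None]
def comps(c,box,pad=0,k=4):
    "non-blue blobs inside box (u0,v0,u1,v1) of frame, upsampled k times"
    f=cv2.resize(c["frame"],None,fx=k,fy=k,interpolation=cv2.INTER_CUBIC)
    h=cv2.cvtColor(f,cv2.COLOR_RGB2HSV); m=~((h[...,0]>100)&(h[...,0]<130)&(h[...,1]>90))
    M=np.zeros(m.shape,np.uint8); u0,v0,u1,v1=[int(k*x) for x in box]; M[v0:v1,u0:u1]=m[v0:v1,u0:u1]*255
    M=cv2.morphologyEx(M,cv2.MORPH_OPEN,np.ones((5,5)))
    return [(x.reshape(-1,2)+.5)/k-.5 for x in cv2.findContours(M,cv2.RETR_EXTERNAL,cv2.CHAIN_APPROX_NONE)[0] if cv2.contourArea(x)>k*k*12]
def rect(c,ct,z):
    p=ray(c,ct,z)[:,:2]; (x,y),(w,h),a=cv2.minAreaRect((p*1000).astype(np.float32))
    if w<h: w,h,a=h,w,a+90
    return np.round([x/1000,y/1000,w,h,(a+90)%180-90],4)  # long axis angle deg from world x
E
python3 - <<'E'
from h import *
c=dict(np.load("pics/top0.npz"))
f=c["frame"].copy()
for ct in comps(c,(129,147,352,240)):
    uv=ct.mean(0); print(np.round(uv,1),[rect(c,ct,z).tolist() for z in (.002,.018,.024)])
crop=f[142:246,125:358,::-1]; cv2.imwrite("pics/crop.png",cv2.resize(crop,None,fx=3.4,fy=3.4,interpolation=cv2.INTER_CUBIC))
E
```

```text
[285.2 217.3] [[0.4447, -0.2686, 26.1498, 26.147, 89.8958], [0.4449, -0.2678, 25.868, 25.8651, 89.8958], [0.4449, -0.2675, 25.7623, 25.7595, 89.8958]]
[330.7 211. ] [[0.4655, -0.4217, 38.7784, 32.0269, -89.98], [0.4654, -0.4192, 38.3604, 31.6817, -89.9799], [0.4654, -0.4183, 38.2037, 31.5522, -89.98]]
[175.8 213.6] [[0.4569, 0.1015, 165.6338, 62.6869, -82.7184], [0.4569, 0.0983, 163.8486, 62.0113, -82.7184], [0.4569, 0.0971, 163.1792, 61.758, -82.7184]]
[242. 212.] [[0.4622, -0.1229, 88.7014, 57.4763, 73.0514], [0.4622, -0.1237, 87.7454, 56.8569, 73.0514], [0.4622, -0.124, 87.387, 56.6246, 73.0514]]
[314.  175.8] [[0.5847, -0.3663, 17.7861, 16.9825, 89.9659], [0.5834, -0.3644, 17.5946, 16.7994, 89.9666], [0.5829, -0.3637, 17.5226, 16.7308, 89.9664]]
[280.4 167.7] [[0.6126, -0.2526, 67.0956, 36.121, 60.8115], [0.6109, -0.252, 66.3725, 35.7317, 60.8115], [0.6103, -0.2518, 66.1013, 35.5857, 60.8115]]
[155.4 163.8] [[0.6262, 0.1733, 118.3215, 65.7872, 86.9554], [0.6244, 0.1693, 117.0463, 65.0782, 86.9554], [0.6237, 0.1679, 116.5681, 64.8123, 86.9554]]
[222.  164.4] [[0.6269, -0.0556, 172.4683, 126.7267, -82.4127], [0.6251, -0.0571, 170.6096, 125.3609, -82.4127], [0.6244, -0.0576, 169.9126, 124.8487, -82.4127]]
```

View pics/crop.png

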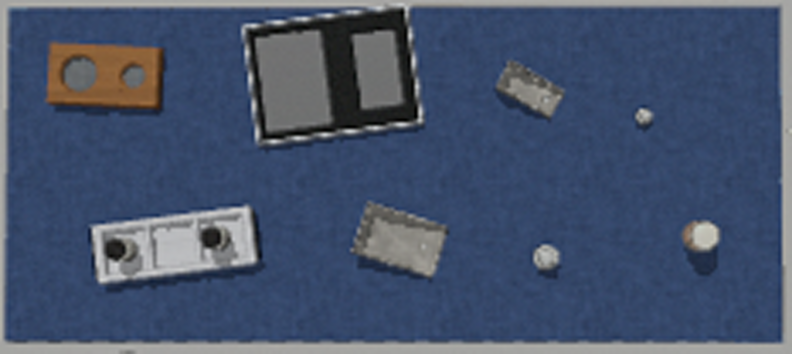

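The crop confirms the targets on the mat: shoe (400,240), chute (530,90), large weight (546,257), small weight (644,117) and white-capped vial (702,237). The large pocket and the wide well are on the left (+y), and the rack's middle cell is at about (176,246). Next I'll measure the recesses directly and check the chute ends in the scene view.

```bash
python3 - <<'E'
from h import *
c=dict(np.load("pics/top0.npz")); k=4
f=cv2.resize(c["frame"],None,fx=k,fy=k,interpolation=cv2.INTER_CUBIC); h=cv2.cvtColor(f,cv2.COLOR_RGB2HSV)
def show(n,m,box,z,amin):
    M=np.zeros(m.shape,np.uint8);u0,v0,u1,v1=[int(k*x) for x in box];M[v0:v1,u0:u1]=m[v0:v1,u0:u1]*255
    M=cv2.morphologyEx(M,cv2.MORPH_OPEN,np.ones((5,5)))
    for x in cv2.findContours(M,cv2.RETR_EXTERNAL,cv2.CHAIN_APPROX_NONE)[0]:
        if cv2.contourArea(x)>amin*k*k:
            ct=(x.reshape(-1,2)+.5)/k-.5; print(n,np.round(ct.mean(0),1),rect(c,ct,z).tolist())
show("well",h[...,1]<110,(141,157,171,172),.020,10)
show("pocket",(h[...,2]>75)&(h[...,1]<60),(201,151,244,178),.010,100)
cell=cv2.cvtColor(f,cv2.COLOR_RGB2GRAY)
s=dict(np.load("pics/scene0.npz"))["frame"][:,:,::-1]
t=[cv2.resize(s[a:a+50,b:b+50],(390,290) if 0 else (295,295),interpolation=cv2.INTER_CUBIC) for a,b in((185,197),(177,263),(226,290),(135,140))]
t2=cv2.resize(c["frame"][190:236,145:208,::-1],(404,295),interpolation=cv2.INTER_CUBIC)
cv2.imwrite("pics/tiles.png",np.vstack([np.hstack(t[:2]),np.hstack(t[2:])]))
E
```

```text
well [164.  164.1] [0.6231, 0.1395, 22.8174, 21.9542, 89.9565]
well [148.1 163.3] [0.6253, 0.1931, 34.6411, 33.8424, -0.0415]
pocket [235.6 162. ] [0.6314, -0.1012, 75.834, 42.6686, 7.2168]
pocket [211.1 164.6] [0.6217, -0.0171, 94.0701, 66.3491, 7.3428]
```

View pics/tiles.png

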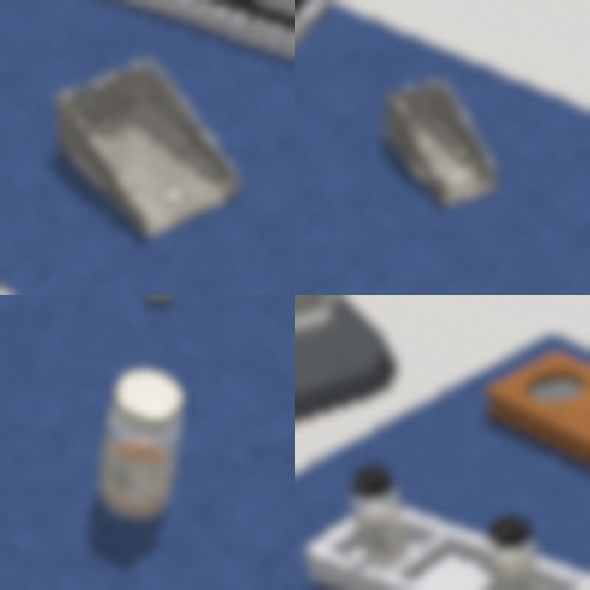

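The tiles show the closed ends of both chutes pointing to the upper left (+y). The side walls slope almost to the floor at the open end. The white-capped vial stands upright on the mat.

```bash
cat >> h.py <<'E'
def plan(*wps):
    "wps: (x,y,z,tool-x angle deg); prints numbers of successive calls, from the measured pose"
    from station import read_state
    s=read_state(); p=np.array(s["position"]); q=s["eef_rot"]; r=R.from_quat([q[1],q[2],q[3],q[0]])
    print("t",round(float(s["clock"]),2),"p",np.round(p,4),"ang",np.round(np.degrees(np.arctan2(*r.as_matrix()[[1,0],0])),1),"w",round(float(s["gripper_width"]),4),"F",np.round(s["ft_force"],1),"ff",round(float(s["finger_force"]),1),"j7",round(float(s["qpos"][6]),2))
    for x,y,z,a in wps:
        r2=R.from_euler("z",a,degrees=True)*R.from_euler("x",180,degrees=True); d=r.inv()
        w=(d*r2).as_rotvec()/(np.pi/2); t=d.apply(np.array([x,y,z])-p)/.4
        n=max(np.linalg.norm(t)*.4/.0417,np.linalg.norm(w)*90/7.16); print(np.round(np.r_[t,w],3).tolist(),"rows %.1f"%n)
        p=np.array([x,y,z]); r=r2
E
python3 -c "
from h import *
plan((.4,-.38,.2,50),(.465,-.114,.12,73),(.465,-.114,.014,73))"
```

```text
t 0.1 p [ 0.3273 -0.6464  0.2178] ang 26.9 w 0.0928 F [0.5 0.5 0.2] ff 0.0 j7 -0.08
[0.463, -0.512, 0.045, -0.001, -0.0, -0.257] rows 6.6
[0.614, -0.303, 0.2, 0.0, 0.0, -0.256] rows 6.8
[0.0, -0.0, 0.265, 0.0, 0.0, 0.0] rows 2.5
```

Emit:
move_arm --pt "0.463 -0.512 0.045 0 0 -0.257" --pt "0.463 -0.512 0.045 0 0 -0.257" --pt "0.463 -0.512 0.045 0 0 -0.257" --pt "0.463 -0.512 0.045 0 0 -0.257" --pt "0.463 -0.512 0.045 0 0 -0.257" --pt "0.463 -0.512 0.045 0 0 -0.257" --pt "0.463 -0.512 0.045 0 0 -0.257" --pt "0.463 -0.512 0.045 0 0 -0.257" --grip 0 --squeeze 25

```text
clock: 0.77
position: [0.4019, -0.3741, 0.2003]
eef_rot: [-0.002, 0.905, 0.426, 0.0]
ft_force: [0.3, 1.3, -0.1]
gripper_width: 0.0931
finger_force: 0.0
```

Emit:
move_arm --pt "0.614 -0.303 0.2 0 0 -0.256" --pt "0.614 -0.303 0.2 0 0 -0.256" --pt "0.614 -0.303 0.2 0 0 -0.256" --pt "0.614 -0.303 0.2 0 0 -0.256" --pt "0.614 -0.303 0.2 0 0 -0.256" --pt "0.614 -0.303 0.2 0 0 -0.256" --pt "0.614 -0.303 0.2 0 0 -0.256" --pt "0.614 -0.303 0.2 0 0 -0.256"

```text
clock: 1.43
position: [0.4668, -0.1074, 0.1192]
eef_rot: [-0.001, 0.801, 0.599, 0.001]
ft_force: [0.2, -0.1, 0.2]
gripper_width: 0.0931
finger_force: 0.0
```

```bash
python3 -c "
from h import *
from station import *
plan((.465,-.114,.014,73))
c=capture('top'); cv2.imwrite('pics/a.png',cv2.resize(c['frame'][150:270,150:310,::-1],(800,600),interpolation=cv2.INTER_CUBIC))"
```

```text
t 1.43 p [ 0.4668 -0.1074  0.1192] ang 73.6 w 0.0931 F [ 0.2 -0.1  0.2] ff 0.0 j7 -0.4
[-0.018, 0.001, 0.263, -0.001, -0.002, 0.006] rows 2.5
```

View pics/a.png

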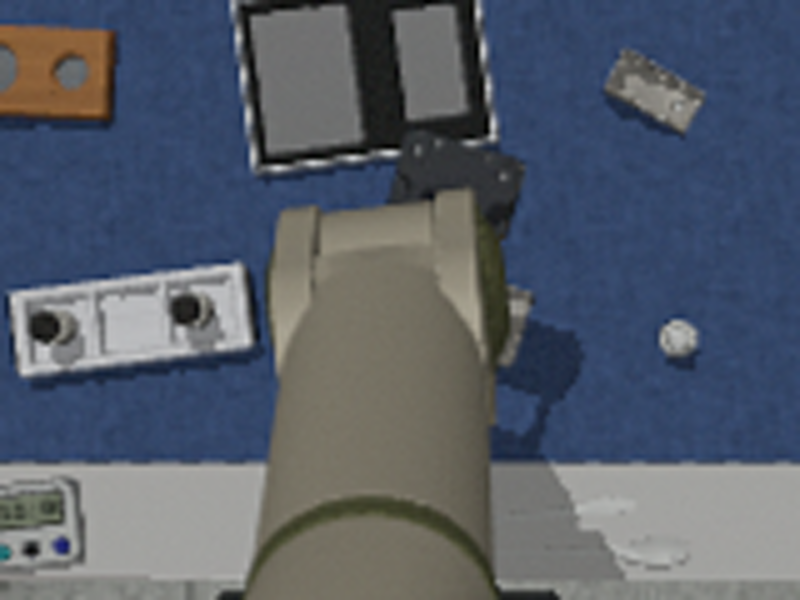

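The arm hides most of the shoe; only its open end shows at (515,325). The gripper lies along the shoe's closing direction as planned. I'll correct the small offset and descend.

```bash
python3 -c "
from h import *
plan((.465,-.114,.05,73),(.465,-.114,.014,73))"
```

```text
t 1.48 p [ 0.466  -0.1107  0.1197] ang 73.4 w 0.0932 F [-0.8 -0.9 -0.5] ff 0.0 j7 -0.4
[-0.009, 0.0, 0.174, -0.001, -0.001, 0.005] rows 1.7
[0.0, -0.0, 0.09, 0.0, 0.0, 0.0] rows 0.9
```

Emit:
move_arm --pt "0 0 0.09 0 0 0" --pt "0 0 0.174 0 0 0" --pt "0 0 0.174 0 0 0" --pt "0 0 0.174 0 0 0" --pt "0 0 0.174 0 0 0" --pt "0 0 0.174 0 0 0"

```text
clock: 1.98
position: [0.4659, -0.1152, 0.0527]
eef_rot: [0.001, 0.804, 0.595, 0.001]
ft_force: [-0.1, 0.6, -0.0]
gripper_width: 0.0928
finger_force: 0.0
```

```bash
python3 -c "
from h import *
plan((.465,-.114,.014,73))"
```

```text
t 1.98 p [ 0.4659 -0.1152  0.0527] ang 73.0 w 0.0928 F [-0.1  0.6 -0. ] ff 0.0 j7 -0.45
[0.002, -0.003, 0.097, 0.001, -0.0, -0.0] rows 0.9
```

Position good; go down, close, and lift a little.

Emit:
move_arm --pt "0.002 -0.002 0.05 0 0 0" --pt "0.002 -0.002 0.097 0 0 0" --pt "0.002 -0.002 0.097 0 0 0" --pt "0.002 -0.002 0.097 0 0 0" --pt "0.002 -0.002 0.097 0 0 0"

```text
clock: 2.4
position: [0.4653, -0.1137, 0.0136]
eef_rot: [0.001, 0.804, 0.595, 0.0]
ft_force: [0.2, -0.8, 0.1]
gripper_width: 0.0931
finger_force: 0.0
```

Emit:
move_arm --pt "0 0 0 0 0 0" --pt "0 0 0 0 0 0" --pt "0 0 0 0 0 0" --pt "0 0 0 0 0 0" --pt "0 0 0 0 0 0" --pt "0 0 0 0 0 0" --pt "0 0 0 0 0 0" --pt "0 0 0 0 0 0" --grip 1 --squeeze 25

```text
clock: 3.07
position: [0.4647, -0.1134, 0.0122]
eef_rot: [-0.0, 0.804, 0.595, -0.0]
ft_force: [-1.4, -0.2, 1.7]
gripper_width: 0.052
finger_force: 25.0
```

```bash
python3 -c "
from h import *
plan((.465,-.114,.09,73),(.6316,-.0158,.09,7.4),(.6316,-.0158,.03,7.4))"
```

```text
t 3.07 p [ 0.4647 -0.1134  0.0122] ang 73.0 w 0.052 F [-1.4 -0.2  1.7] ff 25.0 j7 -0.47
[-0.001, 0.001, -0.194, -0.0, 0.0, 0.0] rows 1.9
[0.357, 0.327, 0.0, 0.0, -0.0, 0.729] rows 9.2
[0.0, -0.0, 0.15, 0.0, 0.0, 0.0] rows 1.4
```

Emit:
move_arm --pt "0 0 -0.05 0 0 0" --pt "0 0 -0.12 0 0 0" --pt "0 0 -0.194 0 0 0" --pt "0 0 -0.194 0 0 0" --pt "0 0 -0.194 0 0 0"

```text
clock: 3.48
position: [0.4655, -0.1137, 0.091]
eef_rot: [0.001, 0.804, 0.595, 0.001]
ft_force: [-0.2, -0.3, -2.6]
gripper_width: 0.0522
finger_force: 25.0
```

Emit:
move_arm --pt "0.04 0.036 0 0 0 0.08" --pt "0.08 0.072 0 0 0 0.16" --pt "0.12 0.11 0 0 0 0.24" --pt "0.16 0.146 0 0 0 0.32" --pt "0.2 0.183 0 0 0 0.4" --pt "0.24 0.22 0 0 0 0.48" --pt "0.28 0.256 0 0 0 0.56" --pt "0.32 0.29 0 0 0 0.64"

```text
clock: 4.15
position: [0.6133, -0.0243, 0.088]
eef_rot: [0.0, 0.991, 0.134, -0.001]
ft_force: [0.1, 0.4, -1.2]
gripper_width: 0.0515
finger_force: 25.0
```

```bash
python3 -c "
from h import *
plan((.6316,-.0158,.09,7.4))"
```

```text
t 4.15 p [ 0.6133 -0.0243  0.088 ] ang 15.4 w 0.0515 F [ 0.1  0.4 -1.2] ff 25.0 j7 -1.23
[0.05, -0.008, -0.005, 0.0, 0.001, 0.089] rows 1.1
```

Emit:
move_arm --pt "0.05 -0.008 -0.005 0 0 0.089" --pt "0.05 -0.008 -0.005 0 0 0.089" --pt "0.05 -0.008 -0.005 0 0 0.089" --pt "0.05 -0.008 -0.005 0 0 0.089" --pt "0.05 -0.008 -0.005 0 0 0.089"

```text
clock: 4.57
position: [0.6301, -0.0171, 0.0909]
eef_rot: [0.0, 0.998, 0.068, -0.001]
ft_force: [1.2, -0.4, -1.8]
gripper_width: 0.0519
finger_force: 25.0
```

```bash
python3 -c "
from h import *
from station import *
plan((.6316,-.0158,.03,7.4),(.6316,-.0158,.0185,7.4))
c=capture('scene'); cv2.imwrite('pics/b.png',cv2.resize(c['frame'][120:240,180:340,::-1],(800,600),interpolation=cv2.INTER_CUBIC))"
```

```text
t 4.57 p [ 0.6301 -0.0171  0.0909] ang 7.8 w 0.0519 F [ 1.2 -0.4 -1.8] ff 25.0 j7 -1.33
[0.005, -0.003, 0.152, 0.0, 0.001, 0.004] rows 1.5
[0.0, -0.0, 0.029, 0.0, 0.0, 0.0] rows 0.3
```

View pics/b.png

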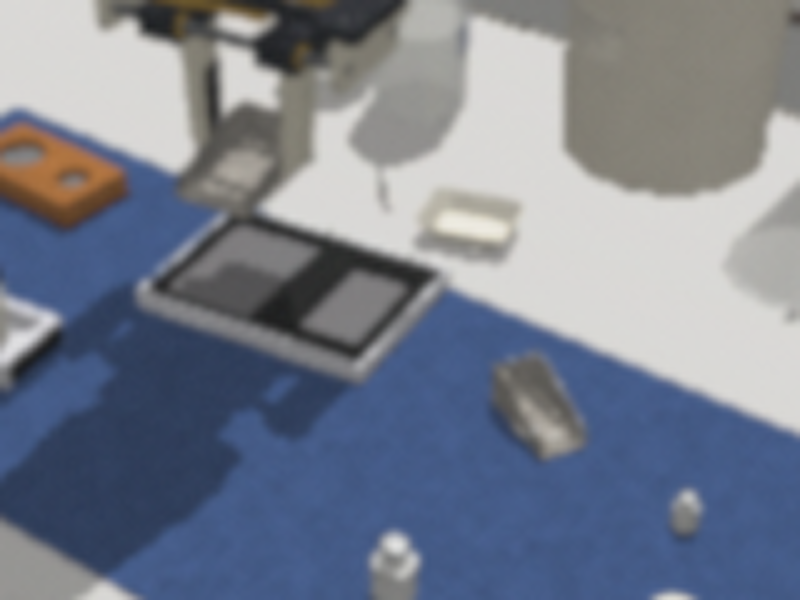

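The shoe hangs level in the gripper at (235,160), with its long side across the pocket as wanted. Now lower it: it was gripped 10 mm above its underside, so seated TCP z is about 18 mm.

Emit:
move_arm --pt "0.003 -0.002 0.07 0 0 0.004" --pt "0.003 -0.002 0.12 0 0 0.004" --pt "0.003 -0.002 0.15 0 0 0.004" --pt "0.003 -0.002 0.165 0 0 0.004" --pt "0.003 -0.002 0.172 0 0 0.004" --pt "0.003 -0.002 0.172 0 0 0.004" --pt "0.003 -0.002 0.172 0 0 0.004" --pt "0.003 -0.002 0.172 0 0 0.004"

```text
clock: 5.28
position: [0.6331, -0.0154, 0.0239]
eef_rot: [0.0, 0.998, 0.064, 0.001]
ft_force: [-0.5, 0.3, -2.2]
gripper_width: 0.0522
finger_force: 25.0
```

```bash
python3 -c "
from h import *
plan((.6316,-.0158,.0182,7.4))"
```

```text
t 5.28 p [ 0.6331 -0.0154  0.0239] ang 7.4 w 0.0522 F [-0.5  0.3 -2.2] ff 25.0 j7 -1.32
[-0.004, 0.001, 0.014, 0.0, -0.001, -0.0] rows 0.1
```

Emit:
move_arm --pt "-0.003 0.001 0.005 0 0 0" --pt "-0.003 0.001 0.01 0 0 0" --pt "-0.003 0.001 0.014 0 0 0" --pt "-0.003 0.001 0.014 0 0 0" --pt "-0.003 0.001 0.014 0 0 0"

```text
clock: 5.7
position: [0.6315, -0.0159, 0.0182]
eef_rot: [-0.0, 0.998, 0.064, 0.0]
ft_force: [-1.9, -0.5, 7.6]
gripper_width: 0.0521
finger_force: 25.0
```

```bash
python3 -c "
from h import *
plan((.6316,-.0158,.0182,7.4))"
```

```text
t 5.7 p [ 0.6315 -0.0159  0.0182] ang 7.4 w 0.0521 F [-1.9 -0.5  7.6] ff 25.0 j7 -1.32
[0.0, -0.0, 0.0, -0.0, -0.0, -0.0] rows 0.0
```

Contact was felt at exactly the seated height. Open a little and rise.

Emit:
move_arm --pt "0 0 0 0 0 0" --pt "0 0 0 0 0 0" --pt "0 0 0 0 0 0" --pt "0 0 0 0 0 0" --pt "0 0 -0.03 0 0 0" --pt "0 0 -0.08 0 0 0" --pt "0 0 -0.16 0 0 0" --pt "0 0 -0.2 0 0 0" --grip 0.27

```text
clock: 6.37
position: [0.6323, -0.0162, 0.1006]
eef_rot: [0.0, 0.998, 0.064, 0.001]
ft_force: [0.7, -1.2, 0.3]
gripper_width: 0.0679
finger_force: 0.0
```

```bash
python3 -c "
from h import *
plan((.6146,-.2462,.09,60.8),(.6146,-.2462,.04,60.8))"
```

```text
t 6.37 p [ 0.6323 -0.0162  0.1006] ang 7.3 w 0.0679 F [ 0.7 -1.2  0.3] ff 0.0 j7 -1.34
[-0.117, 0.565, 0.027, 0.001, -0.001, -0.594] rows 7.5
[0.0, -0.0, 0.125, 0.0, 0.0, 0.0] rows 1.2
```

Emit:
move_arm --pt "-0.117 0.565 0.027 0 0 -0.594" --pt "-0.117 0.565 0.027 0 0 -0.594" --pt "-0.117 0.565 0.027 0 0 -0.594" --pt "-0.117 0.565 0.027 0 0 -0.594" --pt "-0.117 0.565 0.027 0 0 -0.594" --pt "-0.117 0.565 0.027 0 0 -0.594" --pt "-0.117 0.565 0.027 0 0 -0.594" --pt "-0.117 0.565 0.027 0 0 -0.594"

```text
clock: 7.03
position: [0.613, -0.2496, 0.0872]
eef_rot: [0.001, 0.862, 0.507, -0.0]
ft_force: [-1.2, 0.3, 0.2]
gripper_width: 0.0677
finger_force: 0.0
```

Emit:
move_arm --pt "0 0 0 0 0 0" --pt "0 0 0.05 0 0 0" --pt "0 0 0.1 0 0 0" --pt "0 0 0.125 0 0 0" --pt "0 0 0.125 0 0 0" --pt "0 0 0.125 0 0 0"

```text
clock: 7.53
position: [0.6139, -0.2456, 0.0366]
eef_rot: [-0.0, 0.862, 0.506, -0.0]
ft_force: [0.4, 0.1, 1.0]
gripper_width: 0.0677
finger_force: 0.0
```

```bash
python3 -c "
from h import *
from station import *
plan((.6146,-.2462,.0125,60.8))
c=capture('scene'); cv2.imwrite('pics/c.png',cv2.resize(c['frame'][120:240,180:340,::-1],(800,600),interpolation=cv2.INTER_CUBIC))"
```

```text
t 7.53 p [ 0.6139 -0.2456  0.0366] ang 60.8 w 0.0677 F [0.4 0.1 1. ] ff 0.0 j7 -0.37
[-0.001, 0.002, 0.06, -0.001, 0.0, 0.0] rows 0.6
```

View pics/c.png

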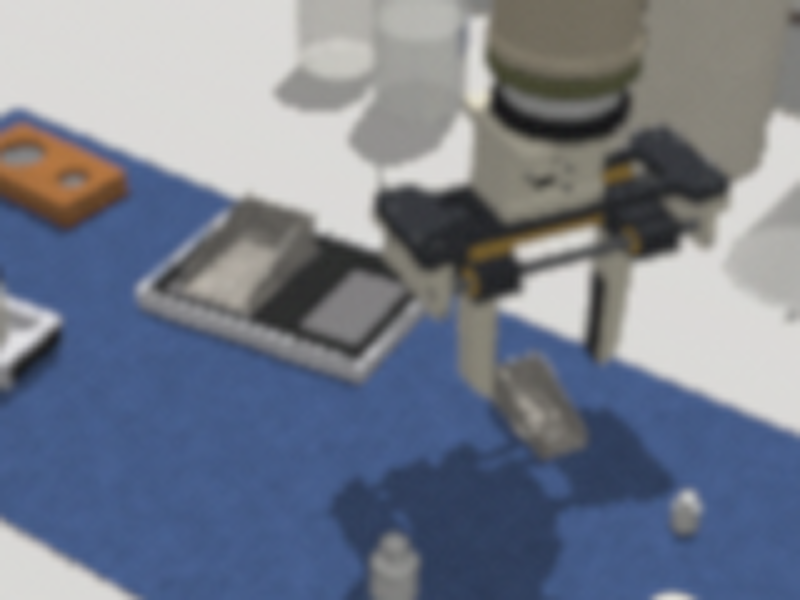

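The shoe sits level in its pocket at (235,255), and the open fingers straddle the chute at (540,400). Go down and grip.

Emit:
move_arm --pt "0 0.002 0.03 0 0 0" --pt "0 0.002 0.06 0 0 0" --pt "0 0.002 0.06 0 0 0" --pt "0 0.002 0.06 0 0 0" --pt "0 0.002 0.06 0 0 0"

```text
clock: 8.0
position: [0.6146, -0.2464, 0.0124]
eef_rot: [-0.0, 0.862, 0.506, -0.0]
ft_force: [0.6, 0.4, -0.2]
gripper_width: 0.0676
finger_force: 0.0
```

Emit:
move_arm --pt "0 0 0 0 0 0" --pt "0 0 0 0 0 0" --pt "0 0 0 0 0 0" --pt "0 0 0 0 0 0" --pt "0 0 0 0 0 0" --pt "0 0 0 0 0 0" --pt "0 0 0 0 0 0" --pt "0 0 0 0 0 0" --grip 1

```text
clock: 8.67
position: [0.6144, -0.2463, 0.0127]
eef_rot: [-0.0, 0.862, 0.506, -0.0]
ft_force: [-2.0, 1.2, 2.0]
gripper_width: 0.0302
finger_force: 25.0
```

```bash
python3 -c "
from h import *
plan((.6146,-.2462,.09,60.8),(.6383,-.1003,.09,7.3),(.6383,-.1003,.024,7.3))"
```

```text
t 8.67 p [ 0.6144 -0.2463  0.0127] ang 60.8 w 0.0302 F [-2.   1.2  2. ] ff 25.0 j7 -0.37
[0.0, 0.0, -0.193, -0.0, 0.0, 0.0] rows 1.9
[0.347, -0.126, -0.0, 0.0, -0.0, 0.594] rows 7.5
[0.0, -0.0, 0.165, 0.0, 0.0, 0.0] rows 1.6
```

Emit:
move_arm --pt "0 0 -0.05 0 0 0" --pt "0 0 -0.12 0 0 0" --pt "0 0 -0.193 0 0 0" --pt "0 0 -0.193 0 0 0" --pt "0 0 -0.193 0 0 0"

```text
clock: 9.08
position: [0.6156, -0.2468, 0.0914]
eef_rot: [0.001, 0.862, 0.506, 0.001]
ft_force: [-0.9, 1.5, -1.8]
gripper_width: 0.0298
finger_force: 25.0
```

Emit:
move_arm --pt "0.05 -0.018 0 0 0 0.08" --pt "0.1 -0.036 0 0 0 0.16" --pt "0.15 -0.054 0 0 0 0.24" --pt "0.2 -0.072 0 0 0 0.32" --pt "0.25 -0.09 0 0 0 0.4" --pt "0.3 -0.11 0 0 0 0.48" --pt "0.347 -0.126 0 0 0 0.56" --pt "0.347 -0.126 0 0 0 0.594"

```text
clock: 9.75
position: [0.6384, -0.0947, 0.0879]
eef_rot: [-0.001, 0.998, 0.064, -0.001]
ft_force: [0.3, 0.8, -0.5]
gripper_width: 0.0302
finger_force: 25.0
```

Emit:
move_arm --pt "0 0 0 0 0 0" --pt "0 0 0.04 0 0 0" --pt "0 0 0.08 0 0 0" --pt "0 0 0.12 0 0 0" --pt "0 0 0.13 0 0 0" --pt "0 0 0.13 0 0 0" --pt "0 0 0.13 0 0 0" --pt "0 0 0.13 0 0 0"

```text
clock: 10.42
position: [0.6386, -0.1012, 0.0384]
eef_rot: [0.0, 0.998, 0.064, 0.0]
ft_force: [0.2, -0.1, -0.5]
gripper_width: 0.03
finger_force: 25.0
```

```bash
python3 -c "
from h import *
from station import *
plan((.6383,-.1003,.0187,7.3))
c=capture('scene'); cv2.imwrite('pics/d.png',cv2.resize(c['frame'][120:240,180:340,::-1],(800,600),interpolation=cv2.INTER_CUBIC))"
```

```text
t 10.42 p [ 0.6386 -0.1012  0.0384] ang 7.4 w 0.03 F [ 0.2 -0.1 -0.5] ff 25.0 j7 -1.21
[-0.0, -0.002, 0.049, 0.0, -0.0, 0.001] rows 0.5
```

View pics/d.png

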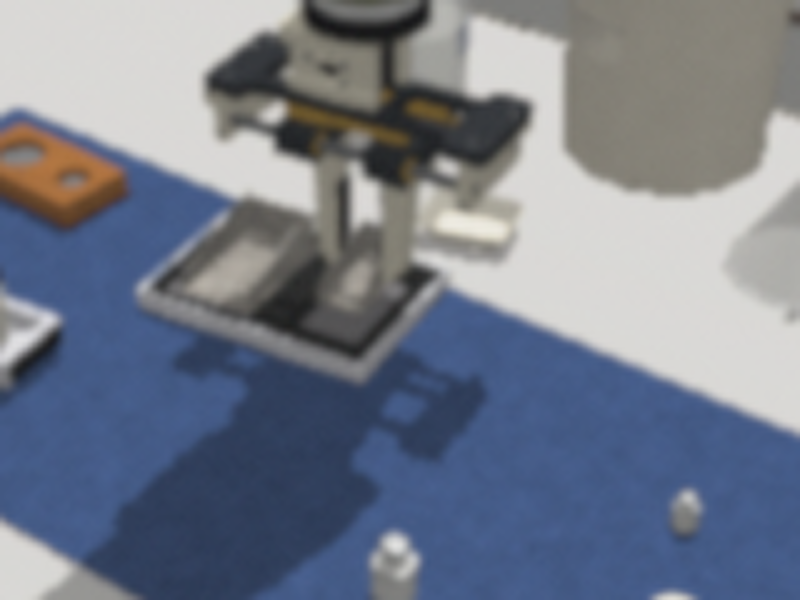

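The chute hangs over the small pocket at (350,285), clear of the shoe. Lower it gently.

Emit:
move_arm --pt "0 0 0.02 0 0 0" --pt "0 0 0.035 0 0 0" --pt "0 0 0.042 0 0 0" --pt "0 0 0.047 0 0 0" --pt "0 0 0.05 0 0 0" --pt "0 0 0.05 0 0 0" --pt "0 0 0.05 0 0 0"

```text
clock: 11.05
position: [0.6379, -0.1005, 0.0186]
eef_rot: [-0.0, 0.998, 0.064, -0.0]
ft_force: [-4.3, 1.6, 9.1]
gripper_width: 0.0299
finger_force: 25.0
```

```bash
python3 -c "
from h import *
plan((.6383,-.1003,.0187,7.3))"
```

```text
t 11.05 p [ 0.6379 -0.1005  0.0186] ang 7.4 w 0.0299 F [-4.3  1.6  9.1] ff 25.0 j7 -1.21
[0.001, -0.0, -0.0, -0.0, 0.0, 0.001] rows 0.0
```

Emit:
move_arm --pt "0 0 0 0 0 0" --pt "0 0 0 0 0 0" --pt "0 0 0 0 0 0" --pt "0 0 0 0 0 0" --pt "0 0 -0.03 0 0 0" --pt "0 0 -0.08 0 0 0" --pt "0 0 -0.16 0 0 0" --pt "0 0 -0.22 0 0 0" --grip 0.51

```text
clock: 11.72
position: [0.6384, -0.1009, 0.1079]
eef_rot: [0.0, 0.998, 0.064, 0.0]
ft_force: [0.1, -0.4, 0.8]
gripper_width: 0.0457
finger_force: 0.0
```

```bash
python3 -c "
from h import *
plan((.4449,-.2676,.1,60),(.4449,-.2676,.055,60))"
```

```text
t 11.72 p [ 0.6384 -0.1009  0.1079] ang 7.4 w 0.0457 F [ 0.1 -0.4  0.8] ff 0.0 j7 -1.23
[-0.533, 0.352, 0.02, 0.0, -0.0, -0.585] rows 7.4
[0.0, -0.0, 0.112, 0.0, 0.0, 0.0] rows 1.1
```

Emit:
move_arm --pt "-0.533 0.352 0.02 0 0 -0.585" --pt "-0.533 0.352 0.02 0 0 -0.585" --pt "-0.533 0.352 0.02 0 0 -0.585" --pt "-0.533 0.352 0.02 0 0 -0.585" --pt "-0.533 0.352 0.02 0 0 -0.585" --pt "-0.533 0.352 0.02 0 0 -0.585" --pt "-0.533 0.352 0.02 0 0 -0.585" --pt "-0.533 0.352 0.02 0 0 -0.585" --grip 0.35

```text
clock: 12.38
position: [0.4416, -0.2708, 0.0986]
eef_rot: [0.0, 0.866, 0.501, -0.001]
ft_force: [0.3, 1.1, 0.7]
gripper_width: 0.0602
finger_force: 0.0
```

Emit:
move_arm --pt "0 0 0 0 0 0" --pt "0 0 0 0 0 0" --pt "0 0 0.05 0 0 0" --pt "0 0 0.1 0 0 0" --pt "0 0 0.112 0 0 0" --pt "0 0 0.112 0 0 0" --pt "0 0 0.112 0 0 0"

```text
clock: 12.97
position: [0.4453, -0.2671, 0.0532]
eef_rot: [-0.0, 0.866, 0.5, -0.0]
ft_force: [-0.7, 0.2, -0.6]
gripper_width: 0.0606
finger_force: 0.0
```

```bash
python3 -c "
from h import *
from station import *
plan((.4449,-.2676,.0145,60))
c=capture('scene'); cv2.imwrite('pics/e.png',cv2.resize(c['frame'][140:260,200:360,::-1],(800,600),interpolation=cv2.INTER_CUBIC))"
```

```text
t 12.97 p [ 0.4453 -0.2671  0.0532] ang 60.0 w 0.0606 F [-0.7  0.2 -0.6] ff 0.0 j7 -0.3
[-0.002, -0.0, 0.097, -0.0, 0.0, 0.0] rows 0.9
```

View pics/e.png

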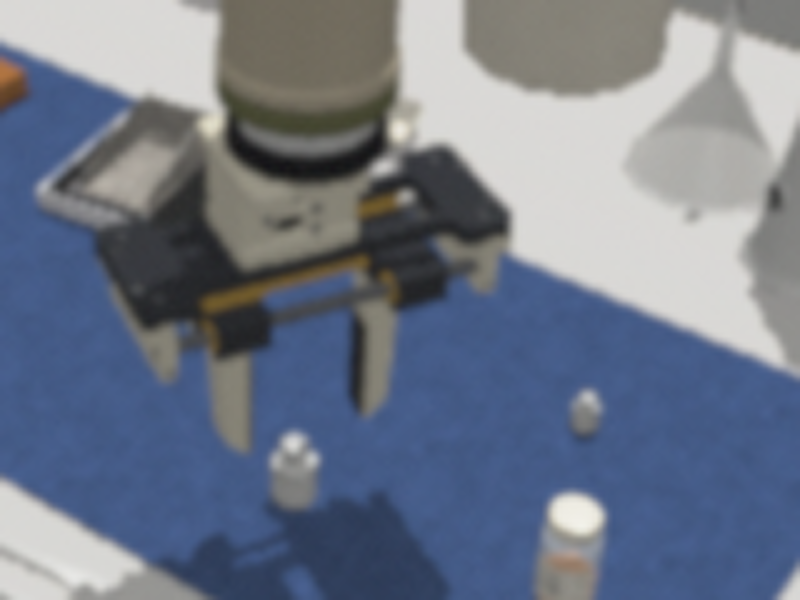

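The tips straddle the large weight at (295,470). Go down and grip.

Emit:
move_arm --pt "0 0 0.05 0 0 0" --pt "0 0 0.097 0 0 0" --pt "0 0 0.097 0 0 0" --pt "0 0 0.097 0 0 0" --pt "0 0 0.097 0 0 0"

```text
clock: 13.43
position: [0.4453, -0.2678, 0.0152]
eef_rot: [0.0, 0.866, 0.5, 0.0]
ft_force: [-0.7, 0.8, 0.6]
gripper_width: 0.0604
finger_force: 0.0
```

Emit:
move_arm --pt "0 0 0 0 0 0" --pt "0 0 0 0 0 0" --pt "0 0 0 0 0 0" --pt "0 0 0 0 0 0" --pt "0 0 0 0 0 0" --pt "0 0 0 0 0 0" --pt "0 0 0 0 0 0" --pt "0 0 0 0 0 0" --grip 1

```text
clock: 14.1
position: [0.4447, -0.2675, 0.0143]
eef_rot: [-0.0, 0.866, 0.5, -0.0]
ft_force: [0.4, 1.1, 3.0]
gripper_width: 0.0228
finger_force: 25.0
```

```bash
python3 -c "
from h import *
plan((.4449,-.2676,.12,60),(.53,-.04,.12,75),(.6253,.1931,.12,90),(.6253,.1931,.05,90))"
```

```text
t 14.1 p [ 0.4447 -0.2675  0.0143] ang 60.0 w 0.0228 F [0.4 1.1 3. ] ff 25.0 j7 -0.32
[0.0, 0.0, -0.264, -0.0, 0.0, 0.0] rows 2.5
[0.599, -0.1, -0.0, 0.0, 0.0, -0.167] rows 5.8
[0.625, 0.079, 0.0, -0.0, 0.0, -0.167] rows 6.0
[0.0, -0.0, 0.175, 0.0, 0.0, 0.0] rows 1.7
```

Emit:
move_arm --pt "0 0 -0.06 0 0 0" --pt "0 0 -0.13 0 0 0" --pt "0 0 -0.2 0 0 0" --pt "0 0 -0.264 0 0 0" --pt "0 0 -0.264 0 0 0"

```text
clock: 14.52
position: [0.4466, -0.2686, 0.1238]
eef_rot: [0.003, 0.866, 0.5, 0.002]
ft_force: [0.2, 1.1, -0.9]
gripper_width: 0.0228
finger_force: 25.0
```

Emit:
move_arm --pt "0.06 -0.01 0 0 0 -0.02" --pt "0.14 -0.023 0 0 0 -0.04" --pt "0.22 -0.037 0 0 0 -0.06" --pt "0.3 -0.05 0 0 0 -0.08" --pt "0.38 -0.063 0 0 0 -0.1" --pt "0.45 -0.075 0 0 0 -0.12" --pt "0.52 -0.087 0 0 0 -0.14" --pt "0.599 -0.1 0 0 0 -0.167"

```text
clock: 15.18
position: [0.5298, -0.0392, 0.119]
eef_rot: [-0.0, 0.793, 0.609, -0.001]
ft_force: [-0.3, -0.9, -0.5]
gripper_width: 0.023
finger_force: 25.0
```

Emit:
move_arm --pt "0.08 0.01 0 0 0 -0.02" --pt "0.16 0.02 0 0 0 -0.04" --pt "0.25 0.032 0 0 0 -0.06" --pt "0.34 0.043 0 0 0 -0.08" --pt "0.43 0.054 0 0 0 -0.11" --pt "0.52 0.066 0 0 0 -0.14" --pt "0.59 0.075 0 0 0 -0.167" --pt "0.625 0.079 0 0 0 -0.167"

```text
clock: 15.85
position: [0.6255, 0.198, 0.1188]
eef_rot: [-0.001, 0.705, 0.71, 0.001]
ft_force: [-0.5, -0.3, -0.3]
gripper_width: 0.0227
finger_force: 25.0
```

Emit:
move_arm --pt "0 0 0 0 0 0" --pt "0 0 0 0 0 0" --pt "0 0 0.06 0 0 0" --pt "0 0 0.12 0 0 0" --pt "0 0 0.15 0 0 0" --pt "0 0 0.15 0 0 0" --pt "0 0 0.15 0 0 0"

```text
clock: 16.43
position: [0.6246, 0.1918, 0.0595]
eef_rot: [-0.0, 0.707, 0.707, -0.001]
ft_force: [0.4, 0.5, -1.3]
gripper_width: 0.0226
finger_force: 25.0
```

```bash
python3 -c "
from h import *
from station import *
plan((.6253,.1931,.0263,90))
c=capture('scene'); cv2.imwrite('pics/f.png',cv2.resize(c['frame'][95:215,120:280,::-1],(800,600),interpolation=cv2.INTER_CUBIC))"
```

```text
t 16.43 p [0.6246 0.1918 0.0595] ang 90.0 w 0.0226 F [ 0.4  0.5 -1.3] ff 25.0 j7 -0.64
[0.003, 0.002, 0.083, -0.001, 0.001, -0.0] rows 0.8
```

View pics/f.png

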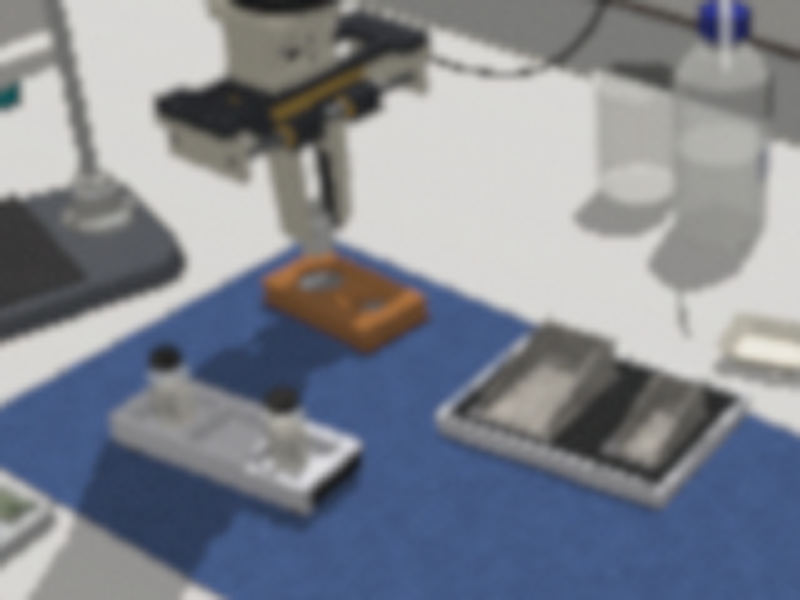

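Both chutes lie in their pockets at (550,385) and (660,420). The large weight at (320,240) hangs above the wide well at (323,280). Lower it.

Emit:
move_arm --pt "0.002 0.001 0.03 0 0 0" --pt "0.002 0.001 0.055 0 0 0" --pt "0.002 0.001 0.068 0 0 0" --pt "0.002 0.001 0.075 0 0 0" --pt "0.002 0.001 0.08 0 0 0" --pt "0.002 0.001 0.084 0 0 0" --pt "0.002 0.001 0.084 0 0 0" --pt "0.002 0.001 0.084 0 0 0"

```text
clock: 17.15
position: [0.6256, 0.1942, 0.0264]
eef_rot: [0.0, 0.707, 0.708, 0.0]
ft_force: [-0.5, -0.1, -0.1]
gripper_width: 0.0225
finger_force: 25.0
```

```bash
python3 -c "
from h import *
plan((.6253,.1931,.0263,90))"
```

```text
t 17.15 p [0.6256 0.1942 0.0264] ang 90.1 w 0.0225 F [-0.5 -0.1 -0.1] ff 25.0 j7 -0.66
[-0.003, -0.001, 0.0, 0.0, -0.0, 0.001] rows 0.0
```

Emit:
move_arm --pt "-0.002 0 0.002 0 0 0" --pt "-0.002 0 0.003 0 0 0" --pt "-0.002 0 0.003 0 0 0"

```text
clock: 17.4
position: [0.6257, 0.1942, 0.0263]
eef_rot: [0.0, 0.707, 0.708, 0.001]
ft_force: [-2.4, 0.8, 9.7]
gripper_width: 0.0231
finger_force: 25.0
```

Emit:
move_arm --pt "0 0 0 0 0 0" --pt "0 0 0 0 0 0" --pt "0 0 0 0 0 0" --pt "0 0 0 0 0 0" --pt "0 0 -0.03 0 0 0" --pt "0 0 -0.08 0 0 0" --pt "0 0 -0.16 0 0 0" --pt "0 0 -0.23 0 0 0" --grip 0.5

```text
clock: 18.07
position: [0.6252, 0.1932, 0.1186]
eef_rot: [-0.0, 0.707, 0.708, -0.0]
ft_force: [1.5, 0.9, 0.0]
gripper_width: 0.0463
finger_force: 0.0
```

```bash
python3 -c "
from h import *
plan((.6,-.09,.12,75),(.5838,-.365,.1,60),(.5838,-.365,.045,60))"
```

```text
t 18.07 p [0.6252 0.1932 0.1186] ang 90.1 w 0.0463 F [1.5 0.9 0. ] ff 0.0 j7 -0.61
[-0.708, -0.064, -0.003, -0.001, 0.0, 0.168] rows 6.8
[-0.675, 0.139, 0.05, 0.0, -0.0, 0.167] rows 6.6
[0.0, -0.0, 0.138, 0.0, 0.0, 0.0] rows 1.3
```

Emit:
move_arm --pt "-0.708 -0.064 -0.003 0 0 0.168" --pt "-0.708 -0.064 -0.003 0 0 0.168" --pt "-0.708 -0.064 -0.003 0 0 0.168" --pt "-0.708 -0.064 -0.003 0 0 0.168" --pt "-0.708 -0.064 -0.003 0 0 0.168" --pt "-0.708 -0.064 -0.003 0 0 0.168" --pt "-0.708 -0.064 -0.003 0 0 0.168" --pt "-0.708 -0.064 -0.003 0 0 0.168"

```text
clock: 18.73
position: [0.5987, -0.0996, 0.1188]
eef_rot: [0.002, 0.797, 0.604, -0.002]
ft_force: [-0.2, 0.2, -0.9]
gripper_width: 0.0467
finger_force: 0.0
```

Emit:
move_arm --pt "-0.675 0.139 0.05 0 0 0.167" --pt "-0.675 0.139 0.05 0 0 0.167" --pt "-0.675 0.139 0.05 0 0 0.167" --pt "-0.675 0.139 0.05 0 0 0.167" --pt "-0.675 0.139 0.05 0 0 0.167" --pt "-0.675 0.139 0.05 0 0 0.167" --pt "-0.675 0.139 0.05 0 0 0.167" --pt "-0.675 0.139 0.05 0 0 0.167"

```text
clock: 19.4
position: [0.5814, -0.3733, 0.0983]
eef_rot: [0.001, 0.868, 0.496, -0.001]
ft_force: [-0.3, -0.2, 0.8]
gripper_width: 0.0463
finger_force: 0.0
```

Emit:
move_arm --pt "0 0 0 0 0 0" --pt "0 0 0 0 0 0" --pt "0 0 0.05 0 0 0" --pt "0 0 0.1 0 0 0" --pt "0 0 0.138 0 0 0" --pt "0 0 0.138 0 0 0" --pt "0 0 0.138 0 0 0"

```text
clock: 19.98
position: [0.5843, -0.3629, 0.043]
eef_rot: [-0.001, 0.866, 0.501, -0.0]
ft_force: [0.4, 0.2, 0.3]
gripper_width: 0.0467
finger_force: 0.0
```

```bash
python3 -c "
from h import *
from station import *
plan((.5838,-.365,.0125,60))
c=capture('scene'); cv2.imwrite('pics/g.png',cv2.resize(c['frame'][150:240,260:380,::-1],(800,600),interpolation=cv2.INTER_CUBIC))"
```

```text
t 19.98 p [ 0.5843 -0.3629  0.043 ] ang 60.1 w 0.0467 F [0.4 0.2 0.3] ff 0.0 j7 -0.22
[-0.005, 0.002, 0.076, -0.001, -0.0, 0.001] rows 0.7
```

View pics/g.png

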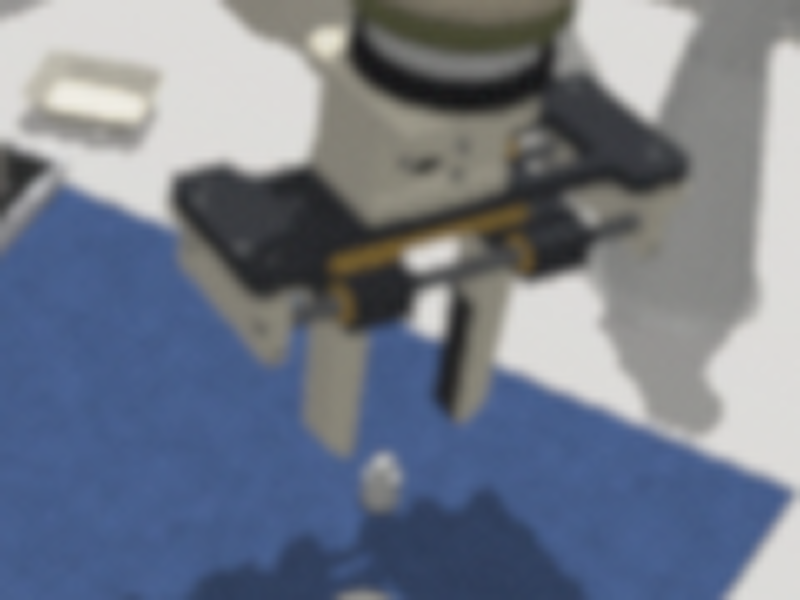

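The tips straddle the small weight at (381,487). I'll cross-check its position from this second view before closing.

```bash
python3 -c "
from h import *
s=dict(np.load('pics/scene0.npz'))
for n,u,z in(('small',(260+(381+.5)*.15-.5,150+(487+.5)*.15-.5),.013),('large(pic e)',(200+295*.2-.5,140+470*.2-.5),.021)): print(n,ray(s,u,z).round(4))"
```

```text
small [[ 0.5791 -0.3641  0.013 ]]
large(pic e) [[ 0.4424 -0.2658  0.021 ]]
```

Emit:
move_arm --pt "-0.003 -0.003 0.04 0 0 0" --pt "-0.003 -0.003 0.076 0 0 0" --pt "-0.003 -0.003 0.076 0 0 0" --pt "-0.003 -0.003 0.076 0 0 0" --pt "-0.003 -0.003 0.076 0 0 0"

```text
clock: 20.45
position: [0.5826, -0.3655, 0.0132]
eef_rot: [0.0, 0.866, 0.5, 0.0]
ft_force: [0.8, -0.1, -0.4]
gripper_width: 0.0466
finger_force: 0.0
```

Emit:
move_arm --pt "0 0 0 0 0 0" --pt "0 0 0 0 0 0" --pt "0 0 0 0 0 0" --pt "0 0 0 0 0 0" --pt "0 0 0 0 0 0" --pt "0 0 0 0 0 0" --pt "0 0 0 0 0 0" --pt "0 0 0 0 0 0" --grip 1 --squeeze 15

```text
clock: 21.12
position: [0.5822, -0.3656, 0.0127]
eef_rot: [0.0, 0.866, 0.499, -0.0]
ft_force: [-0.4, 0.6, 2.0]
gripper_width: 0.0132
finger_force: 15.0
```

```bash
python3 -c "
from h import *
plan((.583,-.3645,.12,60),(.6,-.1,.12,75),(.6231,.1395,.12,90),(.6231,.1395,.05,90))"
```

```text
t 21.12 p [ 0.5822 -0.3656  0.0127] ang 59.9 w 0.0132 F [-0.4  0.6  2. ] ff 15.0 j7 -0.23
[0.003, 0.0, -0.268, 0.0, 0.0, -0.001] rows 2.6
[0.594, -0.294, -0.0, 0.0, 0.0, -0.167] rows 6.4
[0.593, -0.099, -0.0, -0.0, 0.0, -0.167] rows 5.8
[0.0, -0.0, 0.175, 0.0, 0.0, 0.0] rows 1.7
```

Emit:
move_arm --pt "0 0 -0.06 0 0 0" --pt "0 0 -0.13 0 0 0" --pt "0 0 -0.2 0 0 0" --pt "0 0 -0.268 0 0 0" --pt "0 0 -0.268 0 0 0"

```text
clock: 21.53
position: [0.5846, -0.3669, 0.1253]
eef_rot: [0.003, 0.866, 0.499, 0.002]
ft_force: [1.3, -0.5, -0.7]
gripper_width: 0.0134
finger_force: 15.0
```

Emit:
move_arm --pt "0.07 -0.035 0 0 0 -0.02" --pt "0.15 -0.074 0 0 0 -0.04" --pt "0.23 -0.114 0 0 0 -0.06" --pt "0.31 -0.153 0 0 0 -0.08" --pt "0.39 -0.193 0 0 0 -0.1" --pt "0.46 -0.228 0 0 0 -0.12" --pt "0.53 -0.262 0 0 0 -0.14" --pt "0.594 -0.294 0 0 0 -0.167"

```text
clock: 22.2
position: [0.5994, -0.0989, 0.1196]
eef_rot: [-0.0, 0.793, 0.609, 0.0]
ft_force: [0.8, 0.7, 0.0]
gripper_width: 0.0136
finger_force: 15.0
```

Emit:
move_arm --pt "0.08 -0.013 0 0 0 -0.02" --pt "0.16 -0.027 0 0 0 -0.04" --pt "0.25 -0.042 0 0 0 -0.06" --pt "0.34 -0.057 0 0 0 -0.08" --pt "0.43 -0.072 0 0 0 -0.11" --pt "0.51 -0.085 0 0 0 -0.14" --pt "0.57 -0.095 0 0 0 -0.167" --pt "0.593 -0.099 0 0 0 -0.167"

```text
clock: 22.87
position: [0.6226, 0.1435, 0.1196]
eef_rot: [-0.001, 0.705, 0.709, 0.001]
ft_force: [0.1, -0.6, 0.2]
gripper_width: 0.0133
finger_force: 15.0
```

Emit:
move_arm --pt "0 0 0 0 0 0" --pt "0 0 0 0 0 0" --pt "0 0 0.06 0 0 0" --pt "0 0 0.12 0 0 0" --pt "0 0 0.17 0 0 0" --pt "0 0 0.17 0 0 0" --pt "0 0 0.17 0 0 0"

```text
clock: 23.45
position: [0.6223, 0.1358, 0.0511]
eef_rot: [-0.0, 0.708, 0.706, -0.001]
ft_force: [-0.0, -0.7, -0.4]
gripper_width: 0.0132
finger_force: 15.0
```

```bash
python3 -c "
from h import *
from station import *
plan((.6231,.1395,.0247,90))
c=capture('scene'); cv2.imwrite('pics/i.png',cv2.resize(c['frame'][110:185,150:250,::-1],(800,600),interpolation=cv2.INTER_CUBIC))"
```

```text
t 23.45 p [0.6223 0.1358 0.0511] ang 89.8 w 0.0132 F [-0.  -0.7 -0.4] ff 15.0 j7 -0.59
[0.009, 0.002, 0.066, -0.001, 0.001, -0.002] rows 0.6
```

View pics/i.png

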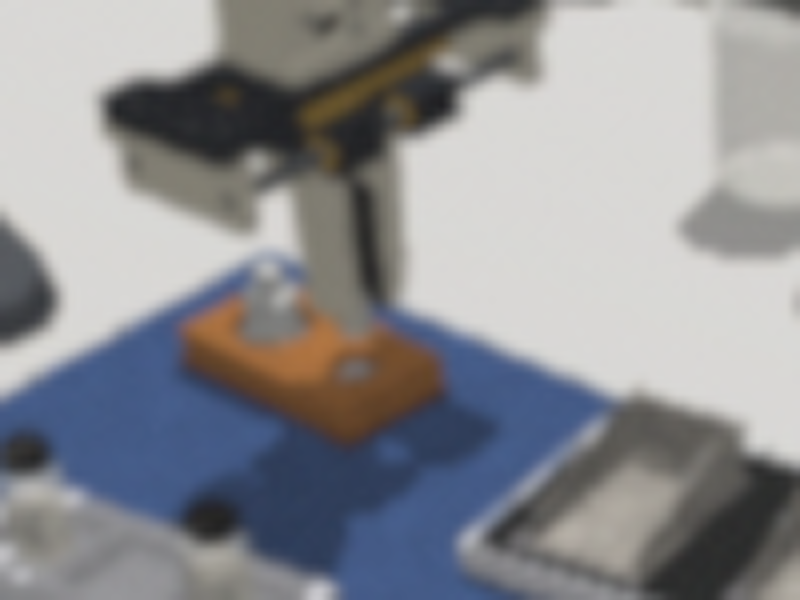

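The large weight stands in the wide well at (272,315). The small one at (357,325) hangs over the narrow well at (355,367). Go down to just above the block and re-check the position.

Emit:
move_arm --pt "0.003 0.001 0.02 0 0 0" --pt "0.003 0.001 0.034 0 0 0" --pt "0.003 0.001 0.034 0 0 0" --pt "0.003 0.001 0.034 0 0 0" --pt "0.003 0.001 0.034 0 0 0"

```text
clock: 23.92
position: [0.6233, 0.1396, 0.0385]
eef_rot: [0.0, 0.707, 0.707, 0.0]
ft_force: [-0.3, 0.0, -0.5]
gripper_width: 0.0132
finger_force: 15.0
```

```bash
python3 -c "
from h import *
plan((.6231,.1395,.0247,90))"
```

```text
t 23.92 p [0.6233 0.1396 0.0385] ang 90.0 w 0.0132 F [-0.3  0.  -0.5] ff 15.0 j7 -0.59
[-0.0, -0.001, 0.034, 0.0, -0.0, -0.0] rows 0.3
```

Emit:
move_arm --pt "0 0 0.012 0 0 0" --pt "0 0 0.02 0 0 0" --pt "0 0 0.027 0 0 0" --pt "0 0 0.032 0 0 0" --pt "0 0 0.035 0 0 0" --pt "0 0 0.036 0 0 0" --pt "0 0 0.036 0 0 0"

```text
clock: 24.5
position: [0.6231, 0.1396, 0.0245]
eef_rot: [0.0, 0.707, 0.707, -0.0]
ft_force: [-3.8, -0.5, 9.1]
gripper_width: 0.0132
finger_force: 15.0
```

```bash
python3 -c "
from h import *
plan((.6231,.1395,.0247,90))"
```

```text
t 24.5 p [0.6231 0.1396 0.0245] ang 90.0 w 0.0132 F [-3.8 -0.5  9.1] ff 15.0 j7 -0.6
[-0.0, -0.0, -0.001, 0.0, 0.0, -0.0] rows 0.0
```

Seated on the floor of the narrow well. Release, rise and go to the vial.

Emit:
move_arm --pt "0 0 0 0 0 0" --pt "0 0 0 0 0 0" --pt "0 0 0 0 0 0" --pt "0 0 0 0 0 0" --pt "0 0 -0.03 0 0 0" --pt "0 0 -0.08 0 0 0" --pt "0 0 -0.16 0 0 0" --pt "0 0 -0.26 0 0 0" --grip 0.5

```text
clock: 25.17
position: [0.6219, 0.1392, 0.1277]
eef_rot: [-0.001, 0.707, 0.707, -0.002]
ft_force: [0.8, -0.7, -0.5]
gripper_width: 0.0466
finger_force: 0.0
```

```bash
python3 -c "
from h import *
from station import *
plan((.56,-.12,.13,78),(.465,-.417,.13,62),(.465,-.417,.075,62))
c=capture('top'); k=6; f=c['frame'][195:225,318:345]
for ct in comps(c,(318,190,348,236)):
    p=np.array(ct); (x,r)=cv2.minEnclosingCircle(p.astype(np.float32)); print(x,r)
f=cv2.resize(c['frame'],None,fx=4,fy=4,interpolation=cv2.INTER_CUBIC);h=cv2.cvtColor(f,cv2.COLOR_RGB2HSV)
m=((h[...,2]>205)&(h[...,1]<60)).astype(np.uint8)*255
M=np.zeros_like(m);M[4*195:4*230,4*318:4*348]=m[4*195:4*230,4*318:4*348]
for x in cv2.findContours(M,0,1)[0]:
    if cv2.contourArea(x)>200:
        (u,v),r=cv2.minEnclosingCircle(x); uv=(np.array([u,v])+.5)/4-.5; print('cap',uv,r/4,ray(c,uv,.062).round(4))
"
```

```text
t 25.17 p [0.6219 0.1392 0.1277] ang 90.0 w 0.0466 F [ 0.8 -0.7 -0.5] ff 0.0 j7 -0.55
[-0.648, -0.155, -0.005, -0.002, 0.001, 0.133] rows 6.4
[-0.776, -0.078, -0.0, -0.0, -0.0, 0.178] rows 7.5
[0.0, -0.0, 0.138, 0.0, 0.0, 0.0] rows 1.3
(330.7119445800781, 210.625) 5.8584442138671875
```

Emit:
move_arm --pt "-0.648 -0.155 -0.005 0 0 0.133" --pt "-0.648 -0.155 -0.005 0 0 0.133" --pt "-0.648 -0.155 -0.005 0 0 0.133" --pt "-0.648 -0.155 -0.005 0 0 0.133" --pt "-0.648 -0.155 -0.005 0 0 0.133" --pt "-0.648 -0.155 -0.005 0 0 0.133" --pt "-0.648 -0.155 -0.005 0 0 0.133" --pt "-0.648 -0.155 -0.005 0 0 0.133" --grip 0.25

```text
clock: 25.88
position: [0.5596, -0.1255, 0.1304]
eef_rot: [0.001, 0.779, 0.627, -0.001]
ft_force: [0.5, -0.5, -0.1]
gripper_width: 0.0699
finger_force: 0.0
```

Emit:
move_arm --pt "-0.776 -0.078 0 0 0 0.178" --pt "-0.776 -0.078 0 0 0 0.178" --pt "-0.776 -0.078 0 0 0 0.178" --pt "-0.776 -0.078 0 0 0 0.178" --pt "-0.776 -0.078 0 0 0 0.178" --pt "-0.776 -0.078 0 0 0 0.178" --pt "-0.776 -0.078 0 0 0 0.178" --pt "-0.776 -0.078 0 0 0 0.178"

```text
clock: 26.55
position: [0.4644, -0.4216, 0.1304]
eef_rot: [0.001, 0.858, 0.513, -0.001]
ft_force: [-0.9, -1.4, -0.0]
gripper_width: 0.0695
finger_force: 0.0
```

Emit:
move_arm --pt "0 0 0 0 0 0" --pt "0 0 0 0 0 0" --pt "0 0 0.05 0 0 0" --pt "0 0 0.1 0 0 0" --pt "0 0 0.138 0 0 0" --pt "0 0 0.138 0 0 0" --pt "0 0 0.138 0 0 0"

```text
clock: 27.13
position: [0.4673, -0.4145, 0.0745]
eef_rot: [-0.001, 0.856, 0.516, 0.0]
ft_force: [0.4, -0.2, -0.0]
gripper_width: 0.0699
finger_force: 0.0
```

```bash
python3 -c "
from h import *
from station import *
plan((.465,-.417,.028,62))
c=capture('scene'); cv2.imwrite('pics/j.png',cv2.resize(c['frame'][165:285,240:400,::-1],(800,600),interpolation=cv2.INTER_CUBIC))"
```

```text
t 27.13 p [ 0.4673 -0.4145  0.0745] ang 62.2 w 0.0699 F [ 0.4 -0.2 -0. ] ff 0.0 j7 -0.05
[-0.008, -0.002, 0.116, -0.001, -0.001, 0.002] rows 1.1
```

View pics/j.png

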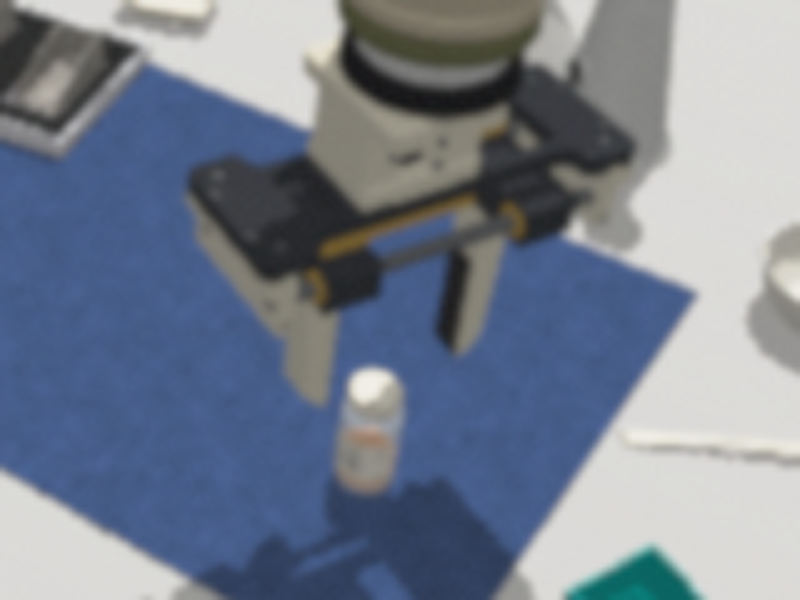

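The fingers straddle the white-capped vial at (370,430). Go down and close gently.

Emit:
move_arm --pt "-0.004 0 0.05 0 0 0" --pt "-0.004 0 0.1 0 0 0" --pt "-0.004 0 0.116 0 0 0" --pt "-0.004 0 0.116 0 0 0" --pt "-0.004 0 0.116 0 0 0"

```text
clock: 27.6
position: [0.4661, -0.418, 0.0291]
eef_rot: [0.0, 0.857, 0.515, 0.0]
ft_force: [-0.7, 0.6, 0.3]
gripper_width: 0.0697
finger_force: 0.0
```

Emit:
move_arm --pt "0 0 0 0 0 0" --pt "0 0 0 0 0 0" --pt "0 0 0 0 0 0" --pt "0 0 0 0 0 0" --pt "0 0 0 0 0 0" --pt "0 0 0 0 0 0" --pt "0 0 0 0 0 0" --pt "0 0 0 0 0 0" --grip 1 --squeeze 12

```text
clock: 28.27
position: [0.4654, -0.4184, 0.0284]
eef_rot: [0.0, 0.857, 0.515, -0.0]
ft_force: [-1.4, -0.4, 3.0]
gripper_width: 0.0345
finger_force: 10.6
```

```bash
python3 -c "
from h import *
plan((.465,-.417,.14,62),(.455,-.16,.14,80),(.4569,.099,.14,97.3),(.4569,.099,.06,97.3))"
```

```text
t 28.27 p [ 0.4654 -0.4184  0.0284] ang 62.0 w 0.0345 F [-1.4 -0.4  3. ] ff 10.6 j7 -0.07
[0.002, -0.003, -0.279, 0.0, 0.0, -0.0] rows 2.7
[0.556, -0.324, -0.0, 0.0, 0.0, -0.2] rows 6.2
[0.638, -0.108, -0.0, 0.0, 0.0, -0.192] rows 6.2
[0.0, -0.0, 0.2, 0.0, 0.0, 0.0] rows 1.9
```

Width is 34.5 mm, so the pads sit at an angle to the faces. Wait a moment to see whether it is turning in.

Emit:
move_arm --pt "0 0 0 0 0 0" --pt "0 0 0 0 0 0" --pt "0 0 0 0 0 0" --pt "0 0 0 0 0 0"

```text
clock: 28.6
position: [0.4654, -0.4183, 0.0283]
eef_rot: [0.0, 0.857, 0.515, -0.0]
ft_force: [-2.3, -0.2, 4.9]
gripper_width: 0.0344
finger_force: 10.6
```

Stable at 34.4 mm, which is about 18° off a face. Open slightly, turn 18° one way, and close again.

Emit:
move_arm --pt "0 0 0 0 0 0" --pt "0 0 0 0 0 0" --pt "0 0 0 0 0 0.08" --pt "0 0 0 0 0 0.15" --pt "0 0 0 0 0 0.2" --pt "0 0 0 0 0 0.2" --grip 0.45

```text
clock: 29.1
position: [0.4656, -0.4179, 0.0279]
eef_rot: [-0.0, 0.928, 0.373, -0.0]
ft_force: [0.1, 0.4, -0.5]
gripper_width: 0.0515
finger_force: 0.0
```

Emit:
move_arm --pt "0 0 0 0 0 0" --pt "0 0 0 0 0 0" --pt "0 0 0 0 0 0" --pt "0 0 0 0 0 0" --pt "0 0 0 0 0 0" --pt "0 0 0 0 0 0" --grip 1 --squeeze 12

```text
clock: 29.6
position: [0.4654, -0.4183, 0.0281]
eef_rot: [-0.0, 0.927, 0.375, -0.0]
ft_force: [-0.0, -0.2, -0.3]
gripper_width: 0.0372
finger_force: 12.0
```

That widened to 37 mm, so the faces lie the other way. Turn back 30° and close.

Emit:
move_arm --pt "0 0 0 0 0 0" --pt "0 0 0 0 0 0" --pt "0 0 0 0 0 -0.08" --pt "0 0 0 0 0 -0.15" --pt "0 0 0 0 0 -0.22" --pt "0 0 0 0 0 -0.29" --pt "0 0 0 0 0 -0.33" --pt "0 0 0 0 0 -0.33" --grip 0.45

```text
clock: 30.27
position: [0.4652, -0.4184, 0.0282]
eef_rot: [-0.0, 0.799, 0.601, 0.0]
ft_force: [0.3, -0.2, 0.0]
gripper_width: 0.0512
finger_force: 0.0
```

Emit:
move_arm --pt "0 0 0 0 0 0" --pt "0 0 0 0 0 0" --pt "0 0 0 0 0 0" --pt "0 0 0 0 0 0" --pt "0 0 0 0 0 0" --pt "0 0 0 0 0 0" --grip 1 --squeeze 12

```text
clock: 30.77
position: [0.4656, -0.4182, 0.0282]
eef_rot: [0.0, 0.8, 0.6, -0.0]
ft_force: [-0.3, -0.5, 0.2]
gripper_width: 0.0302
finger_force: 11.3
```

Emit:
move_arm --pt "0 0 0 0 0 0" --pt "0 0 0 0 0 0" --pt "0 0 0 0 0 -0.05" --pt "0 0 0 0 0 -0.08" --pt "0 0 0 0 0 -0.08" --grip 0.5

```text
clock: 31.18
position: [0.4652, -0.4183, 0.0281]
eef_rot: [-0.0, 0.76, 0.649, -0.0]
ft_force: [0.3, 0.5, 0.7]
gripper_width: 0.0464
finger_force: 0.0
```

Emit:
move_arm --pt "0 0 0 0 0 0" --pt "0 0 0 0 0 0" --pt "0 0 0 0 0 0" --pt "0 0 0 0 0 0" --pt "0 0 0 0 0 0" --pt "0 0 0 0 0 0" --pt "0 0 0 0 0 0" --grip 1 --squeeze 15

```text
clock: 31.77
position: [0.4655, -0.4182, 0.0282]
eef_rot: [0.0, 0.761, 0.649, -0.0]
ft_force: [0.6, 0.7, 0.5]
gripper_width: 0.0277
finger_force: 14.3
```

```bash
python3 -c "
from h import *
plan((.465,-.418,.14,80),(.455,-.16,.14,88),(.4569,.099,.14,97.3),(.4569,.099,.06,97.3))"
```

```text
t 31.77 p [ 0.4655 -0.4182  0.0282] ang 80.9 w 0.0277 F [0.6 0.7 0.5] ff 14.3 j7 0.15
[0.0, -0.001, -0.279, -0.0, 0.0, 0.01] rows 2.7
[0.631, -0.137, -0.0, -0.0, 0.0, -0.089] rows 6.2
[0.647, -0.018, -0.0, 0.0, 0.0, -0.103] rows 6.2
[0.0, -0.0, 0.2, 0.0, 0.0, 0.0] rows 1.9
```

The vial is now gripped square at 27.7 mm. Lift it and carry it over the rack at a height that clears the black caps.

Emit:
move_arm --pt "0 0 -0.06 0 0 0" --pt "0 0 -0.13 0 0 0" --pt "0 0 -0.2 0 0 0" --pt "0 0 -0.28 0 0 0" --pt "0 0 -0.28 0 0 0" --pt "0 0 -0.28 0 0 0"

```text
clock: 32.27
position: [0.4661, -0.4189, 0.142]
eef_rot: [0.002, 0.761, 0.649, 0.0]
ft_force: [-0.3, -0.5, -0.5]
gripper_width: 0.0282
finger_force: 14.3
```

Emit:
move_arm --pt "0.07 -0.015 0 0 0 -0.01" --pt "0.15 -0.033 0 0 0 -0.02" --pt "0.23 -0.05 0 0 0 -0.03" --pt "0.31 -0.067 0 0 0 -0.04" --pt "0.39 -0.085 0 0 0 -0.05" --pt "0.47 -0.102 0 0 0 -0.06" --pt "0.55 -0.12 0 0 0 -0.07" --pt "0.631 -0.137 0 0 0 -0.08"

```text
clock: 32.93
position: [0.4501, -0.1588, 0.1391]
eef_rot: [-0.001, 0.719, 0.695, -0.0]
ft_force: [0.6, 0.7, -0.3]
gripper_width: 0.028
finger_force: 14.3
```

Emit:
move_arm --pt "0.08 -0.002 0 0 0 -0.02" --pt "0.16 -0.004 0 0 0 -0.03" --pt "0.25 -0.007 0 0 0 -0.05" --pt "0.34 -0.01 0 0 0 -0.06" --pt "0.43 -0.012 0 0 0 -0.08" --pt "0.52 -0.014 0 0 0 -0.1" --pt "0.6 -0.017 0 0 0 -0.103" --pt "0.647 -0.018 0 0 0 -0.103"

```text
clock: 33.6
position: [0.4518, 0.1022, 0.1393]
eef_rot: [-0.001, 0.659, 0.752, -0.0]
ft_force: [0.4, -0.2, -0.6]
gripper_width: 0.0277
finger_force: 14.3
```

Emit:
move_arm --pt "0 0 0 0 0 0" --pt "0 0 0 0 0 0" --pt "0 0 0 0 0 0" --pt "0 0 0 0 0 0" --pt "0 0 0 0 0 0"

```text
clock: 34.02
position: [0.4525, 0.0972, 0.1399]
eef_rot: [-0.0, 0.661, 0.75, -0.0]
ft_force: [0.0, 0.8, -1.1]
gripper_width: 0.028
finger_force: 14.3
```

```bash
python3 -c "
from h import *
from station import *
plan((.4569,.0985,.062,97.3),(.4569,.0985,.0402,97.3))
c=capture('scene'); cv2.imwrite('pics/k.png',cv2.resize(c['frame'][95:215,110:270,::-1],(800,600),interpolation=cv2.INTER_CUBIC))"
```

```text
t 34.02 p [0.4525 0.0972 0.1399] ang 97.2 w 0.028 F [ 0.   0.8 -1.1] ff 14.3 j7 -0.54
[0.002, 0.011, 0.195, -0.0, 0.0, -0.001] rows 1.9
[0.0, -0.0, 0.054, 0.0, 0.0, 0.0] rows 0.5
```

View pics/k.png

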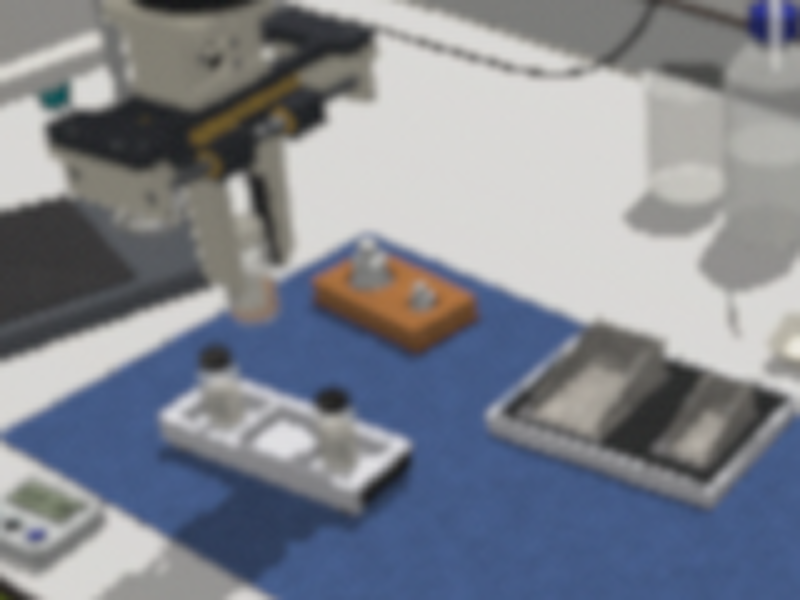

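Both weights stand in their wells at (370,265) and (422,297). The vial is held upright at (255,290), and the middle cell's floor is at (283,440), clear between the black vials. Quick cross-check of that cell from this view.

```bash
python3 -c "
from h import *
s=dict(np.load('pics/scene0.npz')); t=dict(np.load('pics/top0.npz'))
print(ray(s,(110+283.5*.2-.5,95+440.5*.2-.5),.014).round(4))
# bright floor of middle cell in the top view
k=4;f=cv2.resize(t['frame'],None,fx=k,fy=k,interpolation=cv2.INTER_CUBIC);g=cv2.cvtColor(f,cv2.COLOR_RGB2GRAY)
for a in(215,223,231):
  m=np.zeros_like(g);m[4*202:4*226,4*166:4*186]=(g>a)[4*202:4*226,4*166:4*186]*255
  for x in cv2.findContours(cv2.erode(m,np.ones((5,5))),0,1)[0]:
    if cv2.contourArea(x)>600:
      (u,v),wh,_=cv2.minAreaRect(x);print(a,u/4,v/4,np.array(wh)/4,ray(t,(u/4-.37,v/4-.37),.014).round(4))
"
```

```text
[[0.4585 0.1064 0.014 ]]
```

Emit:
move_arm --pt "0.006 0.011 0.06 0 0 0" --pt "0.006 0.011 0.12 0 0 0" --pt "0.006 0.011 0.165 0 0 0" --pt "0.006 0.011 0.195 0 0 0" --pt "0.006 0.011 0.195 0 0 0" --pt "0.006 0.011 0.195 0 0 0" --pt "0.006 0.011 0.195 0 0 0"

```text
clock: 34.65
position: [0.457, 0.1013, 0.0627]
eef_rot: [0.0, 0.66, 0.751, 0.0]
ft_force: [-0.3, -0.2, 0.3]
gripper_width: 0.0277
finger_force: 14.3
```

```bash
python3 -c "
from h import *
from station import *
plan((.457,.1,.0402,97.3))
c=capture('scene'); cv2.imwrite('pics/l.png',cv2.resize(c['frame'][130:205,120:220,::-1],(800,600),interpolation=cv2.INTER_CUBIC))"
```

```text
t 34.65 p [0.457  0.1013 0.0627] ang 97.3 w 0.0277 F [-0.3 -0.2  0.3] ff 14.3 j7 -0.65
[-0.003, -0.0, 0.056, 0.0, 0.0, 0.0] rows 0.5
```

View pics/l.png

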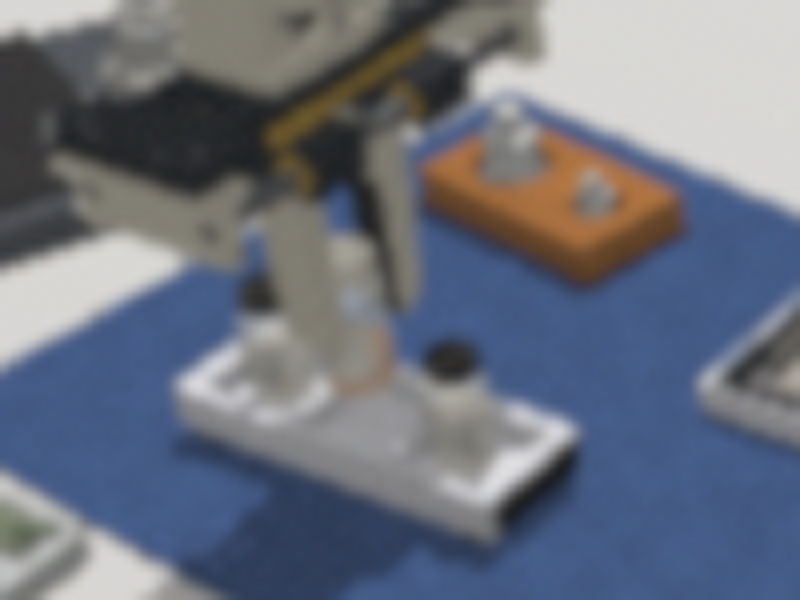

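The vial's base at (362,380) is over the middle cell at about (375,420), and the black vials stand clear on both sides. Lower it slowly.

Emit:
move_arm --pt "-0.002 0 0.015 0 0 0" --pt "-0.002 0 0.028 0 0 0" --pt "-0.002 0 0.038 0 0 0" --pt "-0.002 0 0.046 0 0 0" --pt "-0.002 0 0.052 0 0 0" --pt "-0.002 0 0.056 0 0 0" --pt "-0.002 0 0.057 0 0 0" --pt "-0.002 0 0.057 0 0 0"

```text
clock: 35.37
position: [0.4568, 0.1008, 0.0396]
eef_rot: [0.0, 0.66, 0.751, -0.0]
ft_force: [-1.0, 0.3, 6.0]
gripper_width: 0.0279
finger_force: 14.6
```

```bash
python3 -c "
from h import *
plan((.457,.1,.0402,97.3))"
```

```text
t 35.37 p [0.4568 0.1008 0.0396] ang 97.4 w 0.0279 F [-1.   0.3  6. ] ff 14.6 j7 -0.68
[-0.002, 0.0, -0.001, 0.0, 0.0, 0.001] rows 0.0
```

Seated on the cell floor. Release, rise clear, and look.

Emit:
move_arm --pt "0 0 0 0 0 0" --pt "0 0 0 0 0 0" --pt "0 0 0 0 0 0" --pt "0 0 0 0 0 0" --pt "0 0 -0.05 0 0 0" --pt "0 0 -0.12 0 0 0" --pt "0 0 -0.22 0 0 0" --pt "0 0 -0.32 0 0 0" --grip 0.5

```text
clock: 36.03
position: [0.4558, 0.1007, 0.1682]
eef_rot: [-0.001, 0.66, 0.751, -0.001]
ft_force: [1.2, -1.2, 0.1]
gripper_width: 0.0465
finger_force: 0.0
```

Emit:
move_arm --pt "-0.7 0 -0.1 0 0 0" --pt "-0.7 0 -0.1 0 0 0" --pt "-0.7 0 -0.1 0 0 0" --pt "-0.7 0 -0.1 0 0 0" --pt "-0.7 0 -0.1 0 0 0" --pt "-0.7 0 -0.1 0 0 0" --pt "-0.7 0 -0.1 0 0 0" --pt "-0.7 0 -0.1 0 0 0"

```text
clock: 36.7
position: [0.4929, -0.1844, 0.2078]
eef_rot: [0.001, 0.664, 0.748, -0.001]
ft_force: [0.6, 0.2, -0.7]
gripper_width: 0.0463
finger_force: 0.0
```

```bash
python3 -c "
from h import *
from station import *
plan()
c=capture('scene'); a=cv2.resize(c['frame'][130:205,130:270,::-1],(800,429),interpolation=cv2.INTER_CUBIC)
cv2.imwrite('pics/m.png',a)"
```

```text
t 36.7 p [ 0.4929 -0.1844  0.2078] ang 96.9 w 0.0463 F [ 0.6  0.2 -0.7] ff 0.0 j7 0.11
```

View pics/m.png

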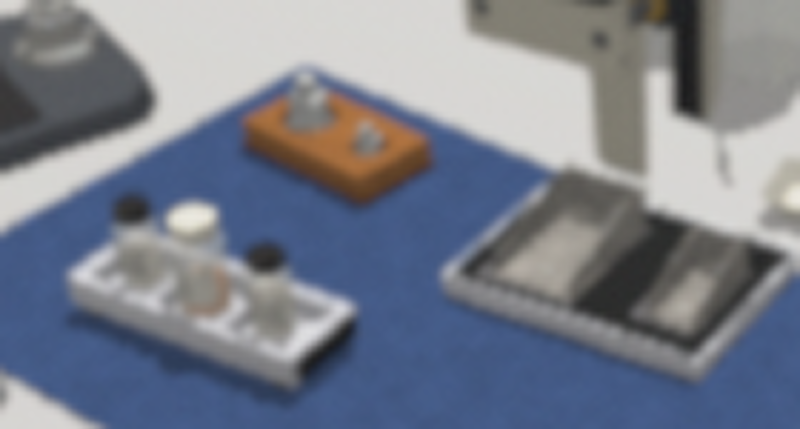

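All five pieces are in place: vial (200,260) in the middle cell between the two black-capped vials, weights (308,105) and (367,138) in their wells, and both chutes in their pockets. Let the arm settle and hand in.

Emit:
move_arm --pt "0 0 0 0 0 0" --pt "0 0 0 0 0 0" --pt "0 0 0 0 0 0" --pt "0 0 0 0 0 0" --pt "0 0 0 0 0 0" --pt "0 0 0 0 0 0"

```text
clock: 37.25
position: [0.4928, -0.1762, 0.2074]
eef_rot: [-0.0, 0.66, 0.752, -0.0]
ft_force: [0.8, -0.3, -0.4]
gripper_width: 0.0467
finger_force: 0.0
```

```bash
python3 -c "
from station import *
print(close_job())"
```

```text
the job is handed in; nothing more can be done
None
```

The job is handed in at about 37 s: both chutes, both weights and the white-capped vial are seated in their recesses, and the two black-capped vials are still standing in their cells; I viewed 16 pictures, two over the limit of 14.

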